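Unhook the loaded tube rack from the mixer and pack it for transport

TASK

The mixer has stopped: take the rack with the five tubes off it by its end grip, tilting that end up so the rack clears the front lip and its toe comes out from under the rear keeper ledge without being wrenched against it, and stand it upright on the free desk. Let go, take it again across its middle, and lower it into the foam pocket of the transport box (either way round) until it sits on the bottom, all tubes still in it, then let go. Never drop or tip it over, and leave the empty rack, tape, bottle and syringe where they are.

Things in the scene. Friction and masses are not known exactly. Their poses are not given: they have to be found in the camera images.
- rack: the LOADED white rack to be moved: a row of 5 wells with capped tubes. Origin: mid-length, mid-width of the underside; x along it to the toe, z up. 146 mm overall (x -73 to 73). Body x -51 to 57, 28 wide, 60 high; caps reach 85 up, between its long sides. About 120 g (+-30%) plus 60 g of tubes, centre of mass near the origin, 40 up: it stands alone but is narrow. Starts in either mixer bay
- rack_grip (a point): middle of the loaded rack's end grip, at rack x -62, y 0, z 56 mm; axes as the rack's. The grip is an upright tab x -73 to -51, 12 mm thick (y), z 30 to 72, with nothing beneath it. On the mixer it overhangs the front, free on both sides (the other rack's tab is 80 mm away)
- rack_toe (a point): end of the loaded rack's toe, on its underside: rack x 73, y 0, z 0 mm; axes as the rack's. The toe is a flat tongue x 57 to 73, 22 mm wide, 6 mm thick, that hooks under the mixer's keeper ledge (body keepers)
- mixer: rocking mixer, stopped level, fixed. Origin on the desk under the middle of its two bays; x along the bays, away from the robot's side; y across; z up. Housing x -68 to 92 mm, y +-75; platform y +-69, bay floor at z 92. Bays at y +40 and -40; a rack sits with its origin at x 0 (+-2), axes parallel. Clear cheeks beside each rack, 37 mm apart, 58 high, x -38 to 58, so it cannot be held by its sides there
- lip_left (a point): middle of the top edge of the front lip of the bay at mixer y +40 (mixer x -54.5, 112 mm above the desk); axes as the mixer's. Steel, 3 mm thick, 20 mm high above the bay floor, 2 mm in front of the rack's body and under its end grip: it stops the rack from sliding forward
- lip_right (a point): the same for the front lip of the bay at mixer y -40
- keepers: steel keeper ledges at the rear of the two bays, fixed to the mixer. Origin on the mixer's midline at mixer x 66 mm, z 104, at their free lower edge; axes as the mixer's. Each x 0 to 13, 43 mm wide, 4 thick, over the last 7 mm of the toe, 6 mm above it: no straight lift. Tilt the grip end up about 0.28 rad (0.2 to 0.35) about the toe's end to clear the front lip, draw 20 to 30 mm forward, lift out
- spare_rack: an empty rack of the same shape and size in the other bay of the mixer; it stays there
- pocket (a point): middle of the floor of the rack pocket in the transport box, 15 mm above the desk; x along the pocket, z up. Pocket 154 mm long (x), 36 wide, 64 deep, in firm foam: a rack enters with 4 mm play all round, either way round; its end grip is then buried, so hold it by the middle. Finger cut-outs beside its middle: x +-32, out to y +-64 mm, as deep as the pocket
- carrier: the open transport box, fixed: grey shell with white foam insert, 200 (x) by 160 (y) by 83 mm high, foam top at 79 mm. Origin on the desk under the pocket's middle, axes as the pocket's. The desk between mixer and box is free
- tape_roll: bystander: roll of tape lying flat, 104 mm across, 24 mm high, origin in the middle of its underside
- antiseptic: bystander: small bottle standing upright, 58 mm across, 135 mm high, origin in the middle of its underside
- syringe: bystander: plastic syringe lying on the desk, about 160 mm long along its x, origin on the desk
- tube1: capped sample tube, 13 mm across, 80 mm tall with its 15 mm cap, loose in well 1 of the loaded rack (well centre at rack x -37 mm, well floor 5 mm above the rack's underside); origin at the middle of its bottom end
- tube2: capped sample tube, 13 mm across, 80 mm tall with its 15 mm cap, loose in well 2 of the loaded rack (well centre at rack x -17 mm, well floor 5 mm above the rack's underside); origin at the middle of its bottom end
- tube3: capped sample tube, 13 mm across, 80 mm tall with its 15 mm cap, loose in well 3 of the loaded rack (well centre at rack x 3 mm, well floor 5 mm above the rack's underside); origin at the middle of its bottom end
- tube4: capped sample tube, 13 mm across, 80 mm tall with its 15 mm cap, loose in well 4 of the loaded rack (well centre at rack x 23 mm, well floor 5 mm above the rack's underside); origin at the middle of its bottom end
- tube5: capped sample tube, 13 mm across, 80 mm tall with its 15 mm cap, loose in well 5 of the loaded rack (well centre at rack x 43 mm, well floor 5 mm above the rack's underside); origin at the middle of its bottom end
There are look-alikes about, which are no part of the job. What is shaped like the rack but red is not meant.

How it is judged:
On the way:
1. the loaded rack stands upright on the desk, let go (height (world z) of rack below 0.006 m and angle between rack's own z axis and vertical below 0.06 rad and contact force between the fingers and rack below 0.2 N and linear speed of rack below 0.03 m/s), for 0.2 s.
At the end, for the whole second after the job is handed in: The loaded rack is on the pocket floor (within 4 mm), centred within 9 mm, along the pocket within 0.12 rad, tilted under 0.08 rad, let go and at rest; every tube's bottom is 0 to 14 mm above the rack's underside; the empty rack is within 15 mm of its start (horizontal distance between rack and pocket below 0.009 m and z of rack in the frame of pocket below 0.004 m and angle between the x axis of rack and the x axis of pocket, either way round below 0.12 rad and angle between rack's own z axis and vertical below 0.08 rad and contact force between the fingers and rack below 0.2 N and linear speed of rack below 0.03 m/s and z of tube1 in the frame of rack between 0 and 0.014 m and z of tube2 in the frame of rack between 0 and 0.014 m and z of tube3 in the frame of rack between 0 and 0.014 m and z of tube4 in the frame of rack between 0 and 0.014 m and z of tube5 in the frame of rack between 0 and 0.014 m and distance of spare_rack from where it was at the start of the episode below 0.015 m); the robot touches nothing.
It fails at once if the loaded rack is wrenched up against the keeper (pressed on it with over 8 N) (contact force between rack and keepers above 8 N).
It fails at once if the loaded rack is dropped or thrown (faster than 0.8 m/s) (linear speed of rack above 0.8 m/s).
It fails at once if the loaded rack is tipped over (tilted more than 0.9 rad) (angle between rack's own z axis and vertical above 0.9 rad).
It fails at once if a tube comes out of the rack (raised more than 40 mm in its well) (z of any of tube1, tube2, tube3, tube4, tube5 in the frame of rack above 0.045 m).
It fails at once if a bystander (tape, bottle, syringe) is moved more than 30 mm or the empty rack more than 20 mm (distance of any of tape_roll, antiseptic, syringe from where it was at the start of the episode above 0.03 m or distance of spare_rack from where it was at the start of the episode above 0.02 m).
It also fails if it takes over 54 s, if anything falls off the work surface, if the arm or the gripper's body presses on something with over 40 N, if the wrist force passes 120 N, or if a joint passes its speed limit or range.

ROBOT

A 6-joint arm with a two-finger parallel gripper is mounted at the origin on the work surface. World frame = base frame: x ahead of the robot, y to its left, z up, the work surface at z = 0. Lengths are in m, angles in rad, forces in N, time in s.
With the tool pointing down it reaches from about 0.425 to 0.95 m from the base axis. Payload 3.5 kg.
Tool frame: the origin (TCP) lies midway between the tips of the shut fingers; the grasp point (between the pads) lies 19 mm behind it; x points along the fingers, y is the direction in which the jaws open and shut, and the axes are right-handed (so a half turn about x gives the same grasp; the last joint's range is limited). The gripper opens to 85 mm and grips with 20 to 120 N. Pads are 22 mm wide; open, the fingers measure 114 mm over their backs; the gripper's body (76 mm by 85 mm) begins 54 mm behind the grasp point. The pads swing forward as they close: fully open they stand 13 mm farther back than shut.
Start: joints at [0.993, 0.286, 1.577, -0, 1.279, -0.15], TCP at [0.28, 0.614, 0.231] pointing down, gripper open.
Joint ranges: [-2.77, 2.77], [-0.9, 2.22], [0.21, 2.48], [-1.53, 4.67], [0.24, 2.81], [-2.84, 2.84]. Speed limits (rad/s): [2.79, 2.79, 3.14, 3.14, 3.14, 3.14].

INTERFACE

Orientations are given as a unit quaternion [x, y, z, w].
In Python, from plant import sensors, optics, ctrl gives the robot as it stands.
- The arm moves only by the tool arm_command, never from a script. Its argument "increments" is a list that holds one entry, the list of rows, each a list of 4 numbers: the shift along the tool's x, y, z in cm, then the turn about the tool's x in rad. A call has 1 to 20 rows; each row shifts and turns the commanded pose from where the row before left it, along the tool's axes as they then stand; what a row does not reach is not made up. A row lasts 1/8 s, in which the tool goes at most 62.5 mm and 10.7 degrees, less where a joint would pass 70% of its speed; a pose out of reach is approached as far as the arm can. A call with a gripper value outside its range is refused whole. "grip" is the finger opening in cm, from 0 to 8.54, set as the call begins (left out, the last holds). The fingers move at their own pace and stop on an object; "grip_force" is the grip in N (left out, the last holds). Time passes only in rows, so rows that do not move let the fingers close. It gives the time, the measured TCP pose, the force and the opening at its end, in the units of the state.
- sensors.get_state(): the state, without advancing time (a new reading comes with each control period).
- optics.read_camera(name): name is "side" or "top" or "wrist"; returns the picture (480x640x3 uint8, blue, green, red); there is no depth.
- optics.camera_model(name): a dict with "camera_matrix" (3x3 intrinsics, pixels), "dist" ([k1, k2, p1, p2, k3] as OpenCV has them; the pictures are not rectified), "world_from_camera" (4x4, takes a point from camera to world coordinates); the wrist camera has in their place "mount" (4x4, takes a point from camera to tool coordinates, whose origin is the TCP and whose axes are the tool frame's). Camera axes: x right, y up, looking along -z (the intrinsics and any distortion apply to the point x, -y, -z); pixel columns grow to the right and rows downward; lengths in m; the calibration is good to about 2 mm. A picture is of the moment at which its call begins: read the wrist's pose just before it. camera_model takes no time and is no camera call.
- ctrl.sign_off(): hands the job in, once; it reports no verdict.
Trained networks look in the newest picture that a camera, given by its name, has taken for a name from the list of things; names that differ only in an ending like _2 or _b are one class to them, and where a whole thing is asked for, a point or a joint stands for the part that bears it (a point fixed in the world has none). Each returns a list of dicts, best first, with "conf" (0 to 1); they miss things now and then, are a little off and sometimes report something else, mostly with a low value. They report only what shows in the picture. A call takes as long as a camera call. They do not tell look-alikes from the thing itself.
- optics.boxes_of(camera, query): "at" ([row, column] in pixels, amid what is visible of it).
- optics.place_of(camera, query): "at" ([row, column] in pixels: a listed point, or the origin of a listed thing).
The state is a dict: "time": time; "qpos": joint angles; "dq": joint speeds; "joint_efforts": joint torques, N m; "eef_pos": TCP position; "tcp_rot": TCP orientation; "contact_force": force on the tool from outside, world axes, zero at the start; "wrist_torque": the same for the moment, N m; "opening": opening from 0.0 (shut) to 1.0 (fully open).
Only numpy, scipy, OpenCV 4.12 (cv2) and the standard library are available. Lean on these libraries where they do the work, as an engineer would, in place of code of your own. Each camera call takes 0.05 s, during which the arm holds its last target.

## Working session

There is one attempt and no reset: what is moved stays moved. The work goes in short steps, Python scripts to look and compute and a tool call to move; the robot and the scene stay as the last step left them, time stands still between calls to the robot, and variables do not carry over. Pictures are saved under pics/ and viewed, and the job is handed in when it is done.

Besides the shell and the picture viewer there is one more tool, called as name([rows], argument=value, ...), one row to a line, values as JSON. arm_command: Moves the arm, as the interface text tells. Its arguments: {"type":"object","properties":{"increments":{"type":"array","items":{"type":"array","items":{"type":"array","items":{"type":"number"}}}},"grip":{"type":"number"},"grip_force":{"type":"number"}},"required":["increments"]}

```bash
mkdir -p pics; ls; python3 - <<'E'
from plant import sensors, optics, ctrl
import cv2, numpy as np
np.set_printoptions(precision=4,suppress=True)
s=sensors.get_state()
print({k:np.round(v,4).tolist() for k,v in s.items()})
for n in ["side","top","wrist"]:
    im=optics.read_camera(n); cv2.imwrite(f"pics/{n}0.png",im)
    m=optics.camera_model(n)
    for k,v in m.items(): print(n,k,np.array(v).tolist())
E
```

```text
pics
{'time': 0.0, 'qpos': [0.993, 0.2872, 1.5782, -0.0, 1.2786, -0.15], 'dq': [0.0006, -0.0011, 0.0017, -0.0008, -0.0008, 0.0023], 'joint_efforts': [-0.0002, -40.5984, -29.2624, -0.0002, 0.0058, -0.0], 'eef_pos': [0.2797, 0.6136, 0.2299], 'tcp_rot': [0.1493, 0.6913, -0.1509, 0.6907], 'contact_force': [0.5009, -0.3077, 0.0144], 'wrist_torque': [-0.0266, -0.0051, 0.0148], 'opening': 0.9995}
side camera_matrix [[533.1989207741074, 0.0, 317.98821145089016], [0.0, 533.1989207741074, 231.8358019501074], [0.0, 0.0, 1.0]]
side dist [-0.09051772606507773, 0.0, 0.0, 0.0, 0.0]
side world_from_camera [[0.9370044623969771, 0.20073306933518373, -0.2858826198344845, 0.17960577010187986], [-0.34921511667607374, 0.5580885314154717, -0.7527190667091131, -0.8882085918703124], [0.00845220285299978, 0.805135656878888, 0.5930304665775049, 0.9178661325788529], [0.0, 0.0, 0.0, 1.0]]
top camera_matrix [[599.2271746296273, 0.0, 321.7730477600148], [0.0, 599.2271746296273, 224.30642149684255], [0.0, 0.0, 1.0]]
top dist [-0.1815965792250545, 0.0, 0.0, 0.0, 0.0]
top world_from_camera [[0.012426548842714182, 0.9889369587564666, -0.14781499412904822, 0.33254749408532186], [-0.9997116870335456, 0.01532485175597086, 0.01848490538790409, 0.13376945605413823], [0.020545648989552284, 0.14754267356994868, 0.988842270427104, 1.7122773286526136], [0.0, 0.0, 0.0, 1.0]]
wrist camera_matrix [[335.5053210143738, 0.0, 323.14463910889845], [0.0, 335.5053210143738, 240.32293127069545], [0.0, 0.0, 1.0]]
wrist dist [-0.02273696243508521, 0.0, 0.0, 0.0, 0.0]
wrist mount [[0.0005247783501183587, 0.26082529699864415, -0.9653858757270326, -0.1419880751266093], [0.9999996555444145, -0.0007576710943783676, 0.00033888871731277615, 0.0005080551237529596], [-0.0006430542226169364, -0.9653857210359383, -0.2608256047653008, -0.06573840828548912], [0.0, 0.0, 0.0, 1.0]]
```

View pics/top0.png

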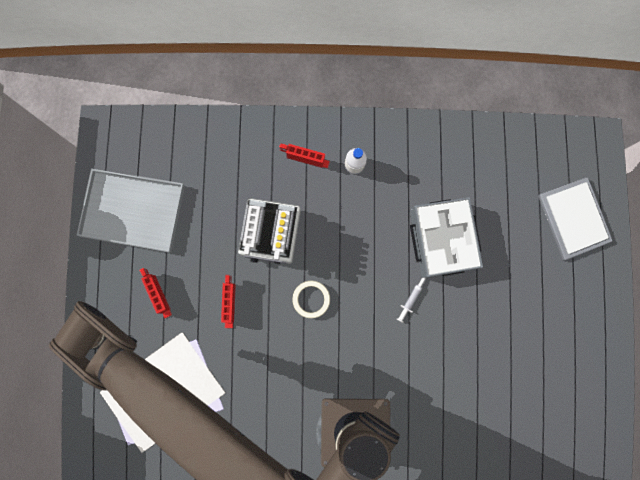

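View pics/side0.png

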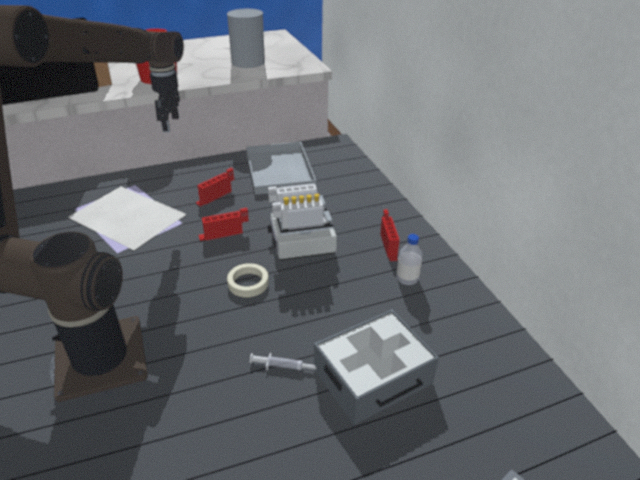

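View pics/wrist0.png

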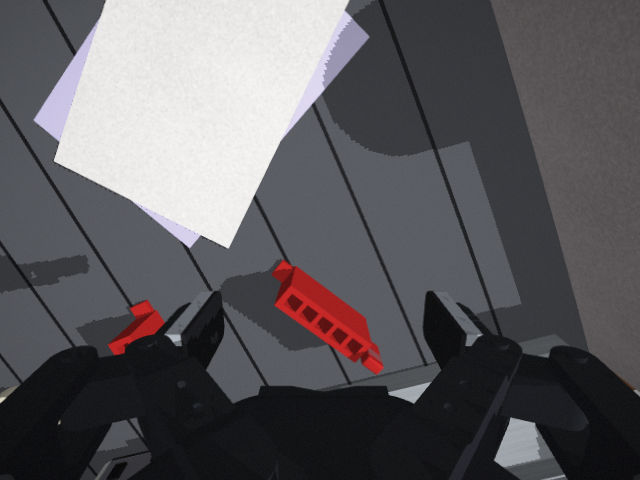

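```bash
cat > h.py <<'E'
from plant import sensors, optics, ctrl
import cv2, numpy as np
from scipy.spatial.transform import Rotation as R
np.set_printoptions(precision=4,suppress=True)
F=np.diag([1.,-1,-1])
def cam(n,st=None):
    m=optics.camera_model(n); K=np.array(m["camera_matrix"]); d=np.array(m["dist"])
    if n=="wrist":
        T=np.eye(4); T[:3,:3]=R.from_quat(st["tcp_rot"]).as_matrix(); T[:3,3]=st["eef_pos"]
        W=T@np.array(m["mount"])
    else: W=np.array(m["world_from_camera"])
    return K,d,W
def ray(n,rc,st=None):
    K,d,W=cam(n,st)
    u=cv2.undistortPoints(np.array([[[rc[1],rc[0]]]],float),K,d)[0,0]
    v=W[:3,:3]@F@np.array([u[0],u[1],1.]); return W[:3,3],v
def plane(n,rc,z,st=None):
    o,v=ray(n,rc,st); return o+v*(z-o[2])/v[2]
def proj(n,P,st=None):
    K,d,W=cam(n,st); P=np.atleast_2d(P)
    Pc=(P-W[:3,3])@W[:3,:3]@F
    uv=cv2.projectPoints(Pc,np.zeros(3),np.zeros(3),K,d)[0][:,0]; return uv  # col,row
def rows(st): return R.from_quat(st["tcp_rot"]).as_matrix()
E
python3 - <<'E'
from h import *
Z={"rack":.092,"rack_grip":.148,"rack_toe":.092,"mixer":0,"lip_left":.112,"lip_right":.112,"keepers":.104,"spare_rack":.092,"pocket":.015,"carrier":0,"tape_roll":0,"antiseptic":0,"syringe":0}
for c in ["top","side"]:
    im=optics.read_camera(c); 
    cv2.imwrite(f"pics/{c}1.png",im)
    for q in Z:
        print(c,q,[(round(r["conf"],2),np.round(r["at"]).tolist(),np.round(plane(c,r["at"],Z[q]),3).tolist()) for r in optics.place_of(c,q)[:3]])
im=cv2.imread("pics/top1.png")
a=cv2.resize(im[180:280,225:315],None,fx=4.5,fy=4.5,interpolation=cv2.INTER_CUBIC)
b=cv2.resize(im[180:280,400:490],None,fx=4.4,fy=4.5,interpolation=cv2.INTER_CUBIC)
cv2.imwrite("pics/crop1.png",np.hstack([a[:,:399],b[:,:399]]))
print(sensors.get_state()["time"])
E
```

```text
top rack [(0.96, [163.0, 304.0], [0.747, 0.155, 0.092]), (0.96, [290.0, 159.0], [0.388, 0.544, 0.092]), (0.87, [301.0, 230.0], [0.361, 0.348, 0.092])]
top rack_grip [(0.92, [274.0, 146.0], [0.427, 0.566, 0.148]), (0.86, [145.0, 284.0], [0.781, 0.21, 0.148]), (0.73, [258.0, 275.0], [0.476, 0.225, 0.148])]
top rack_toe [(0.98, [165.0, 326.0], [0.742, 0.094, 0.092]), (0.83, [211.0, 287.0], [0.611, 0.2, 0.092]), (0.76, [330.0, 225.0], [0.285, 0.359, 0.092])]
top mixer [(0.68, [238.0, 270.0], [0.545, 0.249, 0.0])]
top lip_left [(0.19, [163.0, 354.0], [0.744, 0.017, 0.112])]
top lip_right [(0.71, [252.0, 275.0], [0.494, 0.228, 0.112]), (0.54, [166.0, 354.0], [0.734, 0.017, 0.112]), (0.45, [219.0, 285.0], [0.584, 0.204, 0.112])]
top keepers [(0.72, [208.0, 272.0], [0.617, 0.24, 0.104]), (0.71, [168.0, 356.0], [0.732, 0.011, 0.104]), (0.17, [242.0, 441.0], [0.53, -0.223, 0.104])]
top spare_rack [(0.86, [231.0, 254.0], [0.554, 0.29, 0.092])]
top pocket [(0.56, [238.0, 445.0], [0.551, -0.255, 0.015])]
top carrier [(0.79, [243.0, 443.0], [0.539, -0.251, 0.0]), (0.68, [245.0, 279.0], [0.527, 0.2
[... 926 characters left out ...]
], [0.505, 0.291, 0.112])]
side lip_right [(0.65, [217.0, 281.0], [0.499, 0.228, 0.112]), (0.36, [371.0, 373.0], [0.511, -0.318, 0.112])]
side keepers [(0.44, [209.0, 321.0], [0.615, 0.24, 0.104])]
side spare_rack [(0.57, [209.0, 297.0], [0.56, 0.281, 0.092])]
side pocket [(0.63, [370.0, 375.0], [0.556, -0.246, 0.015]), (0.2, [369.0, 284.0], [0.376, -0.178, 0.015])]
side carrier [(0.8, [378.0, 373.0], [0.55, -0.254, 0.0]), (0.67, [282.0, 245.0], [0.37, 0.138, 0.0])]
side tape_roll [(0.76, [281.0, 249.0], [0.38, 0.135, 0.0])]
side antiseptic [(0.6, [275.0, 406.0], [0.775, 0.02, 0.0]), (0.42, [219.0, 281.0], [0.541, 0.375, 0.0])]
side syringe [(0.87, [368.0, 285.0], [0.382, -0.164, 0.0])]
1.55
```

View pics/crop1.png

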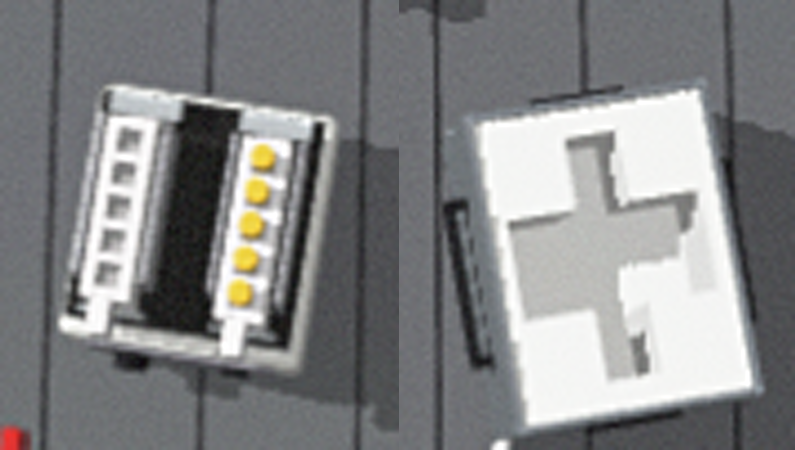

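```bash
cat >> h.py <<'E'
def caps(n,im,st=None,z=.177,box=None,amin=4):
    h=cv2.cvtColor(im,cv2.COLOR_BGR2HSV)
    m=cv2.inRange(h,(18,120,90),(35,255,255))
    k,l,s,c=cv2.connectedComponentsWithStats(m)
    return [(s[i,4],c[i][::-1],plane(n,c[i][::-1],z,st)) for i in range(1,k) if s[i,4]>=amin]
E
python3 - <<'E'
from h import *
st=sensors.get_state()
print(rows(st))
for n in ["top","side"]:
    im=cv2.imread(f"pics/{n}1.png")
    for a,c,p in caps(n,im): print(n,a,np.round(c,1),p)
E
```

```text
[[ 0.      0.4149  0.9099]
 [ 0.      0.9099 -0.4149]
 [-1.      0.      0.    ]]
top 22 [214.9 283. ] [0.5853 0.206  0.177 ]
top 22 [222.  281.7] [0.5664 0.2089 0.177 ]
top 22 [229.5 280.7] [0.5468 0.2111 0.177 ]
top 22 [237.1 279.1] [0.527  0.2149 0.177 ]
top 23 [244.8 277.9] [0.5069 0.2174 0.177 ]
side 25 [197.7 308.6] [0.5656 0.1989 0.177 ]
side 22 [196.7 316.4] [0.586  0.1964 0.177 ]
side 23 [200.2 285.7] [0.5067 0.2075 0.177 ]
side 22 [199.3 293.5] [0.5269 0.2048 0.177 ]
side 22 [198.5 301.1] [0.5463 0.2017 0.177 ]
```

arm_command([
  [[-0.4,-2.77,3.42,0],[-0.4,-2.77,3.42,0],[-0.4,-2.77,3.42,0],[-0.4,-2.77,3.42,0],[-0.4,-2.77,3.42,0],[-0.4,-2.77,3.42,0],[-0.4,-2.77,3.42,0],[-0.4,-2.77,3.42,0],[-0.4,-2.77,3.42,0],[-0.4,-2.77,3.42,0],[0,0,0,-0.095],[0,0,0,-0.095],[0,0,0,-0.095],[0,0,0,0]],
])

```text
time: 3.3
eef_pos: [0.4763, 0.2202, 0.2715]
tcp_rot: [0.051, 0.705, -0.051, 0.705]
contact_force: [-0.3, 0.5, -0.5]
opening: 1.002
```

```bash
python3 - <<'E'
from h import *
st=sensors.get_state(); im=optics.read_camera("wrist"); cv2.imwrite("pics/w2.png",im)
print(st["time"],st["eef_pos"],rows(st),st["qpos"])
for a,c,p in caps("wrist",im,st,amin=20): print(a,np.round(c,1),p)
for q,z in {"rack_grip":.148,"lip_right":.112,"lip_left":.112,"keepers":.104,"rack":.092}.items():
    print(q,[(round(r["conf"],2),np.round(r["at"]).tolist(),np.round(plane("wrist",r["at"],z,st),4).tolist()) for r in optics.place_of("wrist",q)[:3]])
E
```

```text
3.3 [0.4763 0.2202 0.2715] [[ 0.0003  0.1435  0.9897]
 [ 0.      0.9897 -0.1435]
 [-1.      0.0001  0.0003]] [ 0.2395 -0.0788  1.8988 -0.      1.3213 -1.1873]
1776 [325.4 326.1] [0.5434 0.2132 0.177 ]
rack_grip [(0.64, [239.0, 325.0], [0.4818, 0.2214, 0.148]), (0.55, [148.0, 450.0], [0.4241, 0.3266, 0.148])]
lip_right [(0.97, [240.0, 327.0], [0.4918, 0.2222, 0.112]), (0.2, [253.0, 325.0], [0.5043, 0.2181, 0.112])]
lip_left [(0.82, [238.0, 410.0], [0.501, 0.2988, 0.112]), (0.4, [289.0, 325.0], [0.5404, 0.2131, 0.112])]
keepers []
rack [(0.81, [288.0, 324.0], [0.5477, 0.2106, 0.092]), (0.71, [87.0, 428.0], [0.3713, 0.3303, 0.092]), (0.56, [82.0, 610.0], [0.3884, 0.4936, 0.092])]
```

View pics/w2.png

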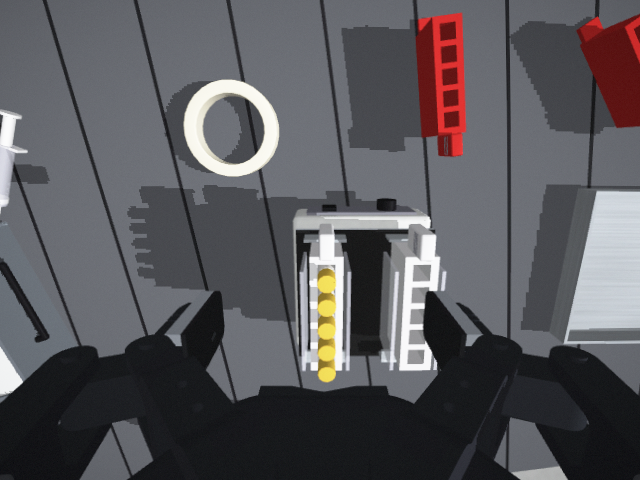

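```bash
python3 - <<'E'
from h import *
st=sensors.get_state()
Rm=rows(st)
for rc in [(281,326.5),(305,326.8),(330.5,326.8),(352.5,326.5),(374,326)]:
    p=plane("wrist",rc,.177,st); print(p, (p-st["eef_pos"])@Rm)
for rc in [(225,320),(225,333.5)]:
    p=plane("wrist",rc,.164,st); print("tab",p,(p-st["eef_pos"])@Rm)
im=cv2.imread("pics/w2.png"); cv2.imwrite("pics/c2.png",cv2.resize(im[200:390,280:440],None,fx=3.1,fy=3.1,interpolation=cv2.INTER_CUBIC))
E
```

```text
[0.5064 0.2189 0.177 ] [0.0944 0.0029 0.03  ]
[0.526  0.2164 0.177 ] [0.0944 0.0032 0.0498]
[0.5478 0.2133 0.177 ] [0.0944 0.0033 0.0718]
[0.5674 0.2103 0.177 ] [0.0944 0.0031 0.0917]
[0.5874 0.2071 0.177 ] [0.0944 0.0028 0.1119]
tab [0.4657 0.2198 0.164 ] [ 0.1074 -0.002  -0.0103]
tab [0.4672 0.2299 0.164 ] [ 0.1074  0.0082 -0.0104]
```

View pics/c2.png

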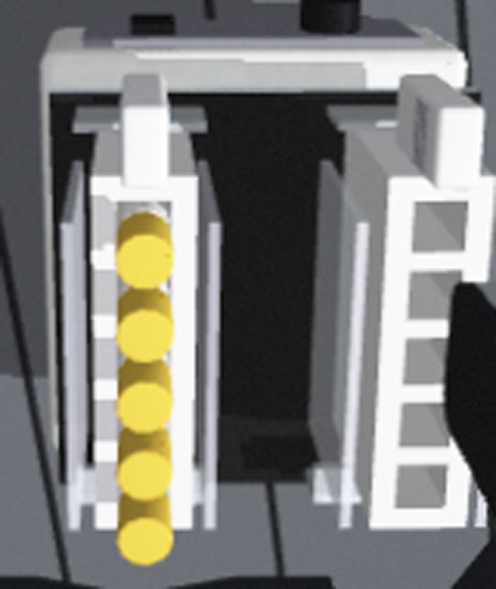

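arm_command([
  [[2.5,0.25,0,0],[3,0,0,0],[3,0,0,0],[3,0,0,0],[1.55,0,0,0],[1,0,0,0],[0,0,0,0]],
], grip=5.0)

```text
time: 4.47
eef_pos: [0.4767, 0.2227, 0.1308]
tcp_rot: [0.05, 0.705, -0.05, 0.705]
contact_force: [0.6, 0.4, -0.4]
opening: 0.585
```

```bash
python3 - <<'E'
from h import *
st=sensors.get_state(); im=optics.read_camera("wrist"); cv2.imwrite("pics/w3.png",im)
print(st["time"],st["eef_pos"],st["opening"],st["contact_force"])
im=optics.read_camera("side"); cv2.imwrite("pics/s3.png",cv2.resize(im[150:290,220:380],None,fx=4,fy=4,interpolation=cv2.INTER_CUBIC))
E
```

```text
4.475 [0.4767 0.2227 0.1308] 0.5845751224667433 [ 0.6259  0.4026 -0.3541]
```

View pics/w3.png

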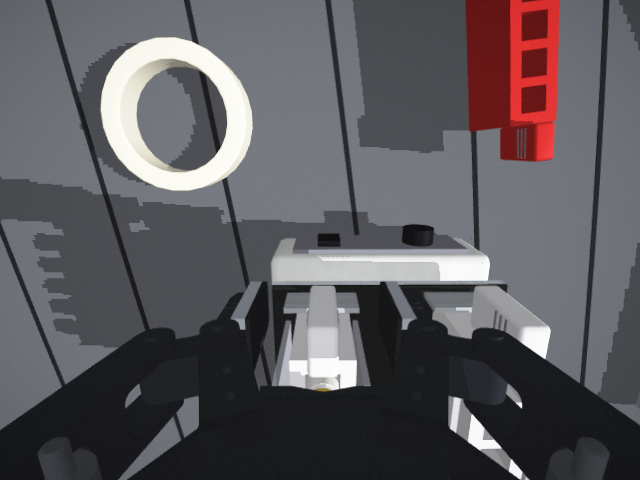

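View pics/s3.png

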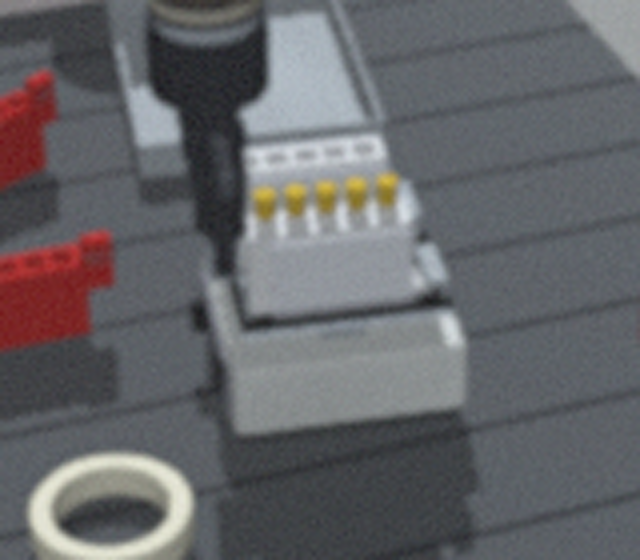

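arm_command([
  [[0,0,0,0],[0,0,0,0],[0,0,0,0],[0,0,0,0],[0,0,0,0]],
], grip=0.6, grip_force=20)

```text
time: 5.2
eef_pos: [0.477, 0.2228, 0.1315]
tcp_rot: [0.051, 0.705, -0.05, 0.706]
contact_force: [-0.2, -0.1, 4.7]
opening: 0.137
```

arm_command([
  [[-0.2,0,0.08,0],[-0.2,0,0.08,0],[-0.2,0,0.08,0],[-0.2,0,0.09,0],[-0.2,0,0.1,0],[0,0,0,0]],
])

```text
time: 5.95
eef_pos: [0.4806, 0.2221, 0.1407]
tcp_rot: [0.05, 0.706, -0.051, 0.705]
contact_force: [0.3, -0.5, -2.5]
opening: 0.136
```

```bash
python3 - <<'E'
from h import *
st=sensors.get_state()
print(st["time"],st["eef_pos"],st["opening"],st["contact_force"],st["wrist_torque"])
im=optics.read_camera("side"); cv2.imwrite("pics/s4.png",cv2.resize(im[150:290,220:380],None,fx=4,fy=4,interpolation=cv2.INTER_CUBIC))
E
```

```text
5.95 [0.4806 0.2221 0.1407] 0.1357118149848728 [ 0.2643 -0.4598 -2.5001] [-0.0504  0.2311 -0.0381]
```

View pics/s4.png

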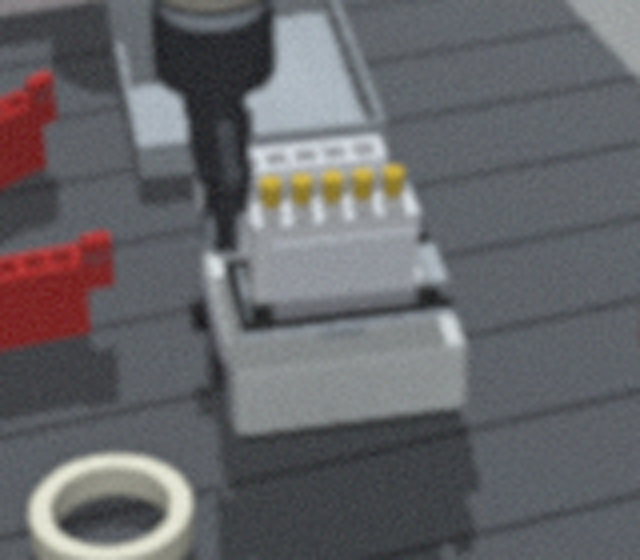

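arm_command([
  [[-0.15,0,0.07,0],[-0.15,0,0.07,0],[-0.15,0,0.07,0],[0,0,0,0]],
])

```text
time: 6.5
eef_pos: [0.4831, 0.2218, 0.1455]
tcp_rot: [0.05, 0.705, -0.05, 0.705]
contact_force: [0.4, 0.4, -2.5]
opening: 0.139
```

```bash
python3 - <<'E'
from h import *
st=sensors.get_state()
print(st["time"],st["eef_pos"],st["opening"],st["contact_force"],st["wrist_torque"])
E
```

```text
6.5 [0.4831 0.2218 0.1455] 0.138892843527321 [ 0.4342  0.3989 -2.5457] [-0.0038  0.2831 -0.0267]
```

arm_command([
  [[-0.25,0,0.13,0],[-0.25,0,0.13,0],[-0.25,0,0.13,0],[-0.25,0,0.13,0],[-0.25,0,0.13,0],[0,0,0,0]],
])

```text
time: 7.25
eef_pos: [0.4899, 0.2209, 0.1582]
tcp_rot: [0.051, 0.705, -0.05, 0.706]
contact_force: [-0.2, -0.8, -2.1]
opening: 0.131
```

```bash
python3 - <<'E'
from h import *
st=sensors.get_state()
print(st["time"],st["eef_pos"],st["opening"],st["contact_force"],st["wrist_torque"])
im=optics.read_camera("side"); cv2.imwrite("pics/s5.png",cv2.resize(im[150:290,220:380],None,fx=4,fy=4,interpolation=cv2.INTER_CUBIC))
E
```

```text
7.25 [0.4899 0.2209 0.1582] 0.1314538529763895 [-0.1619 -0.7755 -2.1317] [0.0042 0.1418 0.0188]
```

View pics/s5.png

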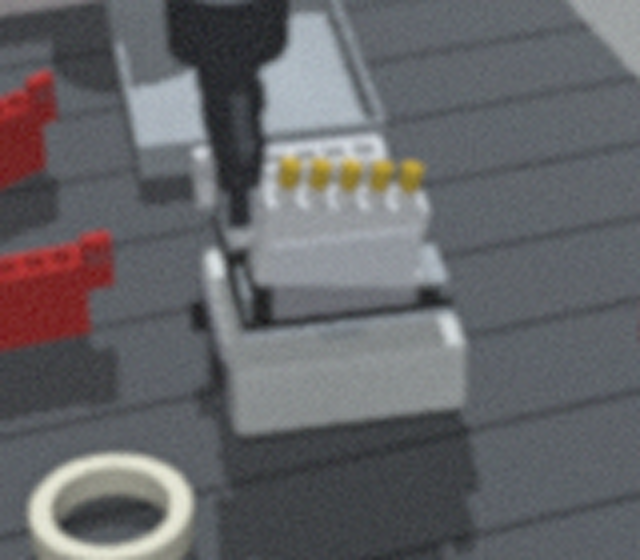

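arm_command([
  [[-0.25,0,0.13,0],[-0.25,0,0.13,0],[-0.25,0,0.13,0],[-0.25,0,0.13,0],[-0.25,0,0.13,0],[0,0,0,0]],
])

```text
time: 8.05
eef_pos: [0.4961, 0.22, 0.1707]
tcp_rot: [0.051, 0.705, -0.05, 0.706]
contact_force: [-0.2, -0.8, -1.9]
opening: 0.136
```

```bash
python3 - <<'E'
from h import *
st=sensors.get_state()
print(st["time"],st["eef_pos"],st["opening"],st["contact_force"],st["wrist_torque"])
im=optics.read_camera("side"); cv2.imwrite("pics/s6.png",cv2.resize(im[150:290,220:380],None,fx=4,fy=4,interpolation=cv2.INTER_CUBIC))
E
```

```text
8.05 [0.4961 0.22   0.1707] 0.1361819249231437 [-0.1543 -0.7642 -1.8866] [0.0015 0.0618 0.004 ]
```

View pics/s6.png

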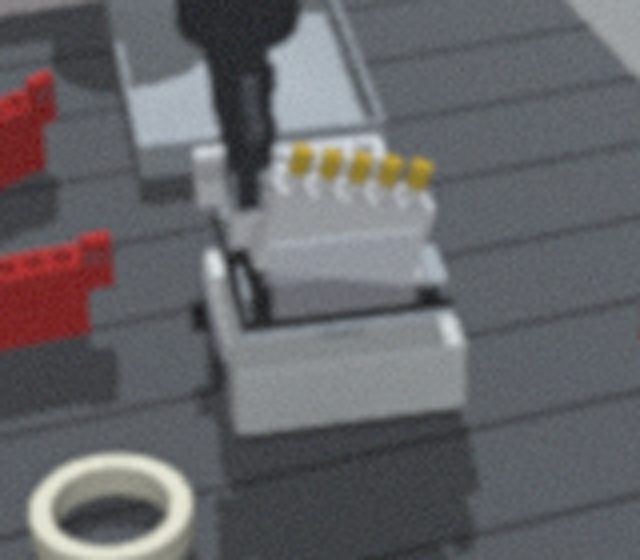

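```bash
cat >> h.py <<'E'
def tiltside(st,im,off=0.0,yaw=None,verbose=True):
    # intersect cap rays with vertical plane through tool axis along tool z
    Rm=rows(st); nrm=Rm[:,1]; P=st["eef_pos"]+nrm*off
    pts=[]
    for a,c,_ in caps("side",im):
        o,v=ray("side",c); t=((P-o)@nrm)/(v@nrm); q=o+v*t; pts.append([(q-P)@Rm[:,2],q[2]])
    pts=np.array(sorted(pts)); print(pts)
    k=np.polyfit(pts[:,0],pts[:,1],1); print("tilt",-np.arctan(k[0]),"pitch mm",np.linalg.norm(np.diff(pts,axis=0),axis=1)*1e3)
E
python3 - <<'E'
from h import *
st=sensors.get_state(); 
tiltside(st,optics.read_camera("side"))
E
```

```text
[[0.0383 0.199 ]
 [0.058  0.1942]
 [0.0771 0.1883]
 [0.0968 0.1842]
 [0.116  0.1791]]
tilt 0.251424794628416 pitch mm [20.3376 19.9373 20.1328 19.8459]
```

arm_command([
  [[0,0,0,0],[0,0,0,0],[0,0,-0.2,0],[0,0,-0.4,0],[0,0,-0.4,0],[0,0,-0.4,0],[0,0,-0.4,0],[0,0,0,0]],
], grip_force=70)

```text
time: 9.15
eef_pos: [0.4777, 0.2226, 0.1703]
tcp_rot: [0.05, 0.705, -0.05, 0.705]
contact_force: [0.2, 0.2, -0.5]
opening: 0.122
```

```bash
python3 - <<'E'
from h import *
st=sensors.get_state()
print(st["time"],st["eef_pos"],st["opening"],st["contact_force"],st["wrist_torque"])
im=optics.read_camera("side"); tiltside(st,im);cv2.imwrite("pics/s7.png",cv2.resize(im[150:290,220:380],None,fx=4,fy=4,interpolation=cv2.INTER_CUBIC))
E
```

```text
9.15 [0.4777 0.2226 0.1703] 0.12247540394381162 [ 0.2289  0.1925 -0.5381] [-0.0245  0.0668 -0.0158]
[[0.0382 0.1984]
 [0.0579 0.1931]
 [0.077  0.1878]
 [0.0965 0.1828]
 [0.1164 0.1791]]
tilt 0.2449730678656578 pitch mm [20.4041 19.7841 20.1793 20.1861]
```

View pics/s7.png

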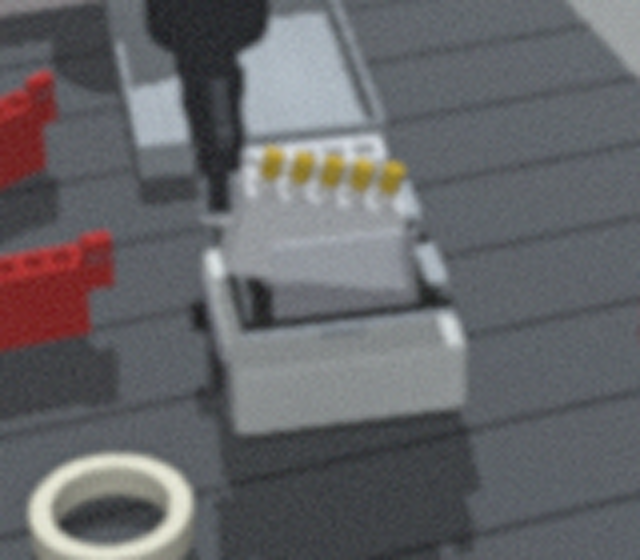

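arm_command([
  [[0,0,-0.4,0],[0,0,-0.4,0],[0,0,-0.2,0],[-0.3,0,0,0],[-0.4,0,0,0],[-0.5,0,0,0],[-0.5,0,0,0],[0,0,0,0]],
])

```text
time: 10.2
eef_pos: [0.4686, 0.2241, 0.1881]
tcp_rot: [0.051, 0.705, -0.05, 0.706]
contact_force: [0.6, 0.4, -0.5]
opening: 0.125
```

```bash
python3 - <<'E'
from h import *
st=sensors.get_state()
print(st["time"],st["eef_pos"],st["opening"],st["contact_force"],st["wrist_torque"])
im=optics.read_camera("side"); tiltside(st,im);cv2.imwrite("pics/s8.png",cv2.resize(im[130:290,220:380],None,fx=3.7,fy=3.7,interpolation=cv2.INTER_CUBIC))
E
```

```text
10.2 [0.4686 0.2241 0.1881] 0.12473376469475177 [ 0.5856  0.4229 -0.4848] [-0.0418  0.0582  0.0524]
[[0.0384 0.2165]
 [0.058  0.2119]
 [0.0773 0.207 ]
 [0.0966 0.2018]
 [0.1163 0.1961]]
tilt 0.25576893115260724 pitch mm [20.0869 19.9098 20.0656 20.451 ]
```

View pics/s8.png

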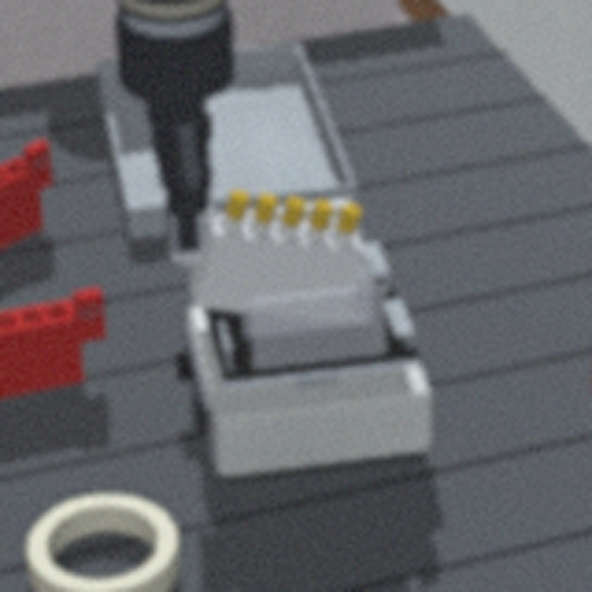

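arm_command([
  [[-1,0,0,0],[-2,0,0,0],[-2,0,0,0],[-2,0,0,0],[-1,-1,0.3,0],[0,-2,0.5,0],[0,-2.5,0.7,0],[0,-2.5,0.7,0],[0,-2.5,0.7,0],[0,-2.5,0.7,0],[0,-2.5,0.7,0],[0,-2,0.6,0],[0,-1.4,0,0],[0,0,0,0]],
])

```text
time: 12.0
eef_pos: [0.4893, 0.0291, 0.2671]
tcp_rot: [0.051, 0.705, -0.051, 0.705]
contact_force: [0.3, 0.7, -2.3]
opening: 0.126
```

```bash
python3 - <<'E'
from h import *
st=sensors.get_state()
print(st["time"],st["eef_pos"],st["opening"],st["contact_force"],st["wrist_torque"])
im=optics.read_camera("side"); tiltside(st,im);cv2.imwrite("pics/s9.png",im)
E
```

```text
12.0 [0.4893 0.0291 0.2671] 0.12614614458336518 [ 0.2581  0.7458 -2.327 ] [0.0647 0.0235 0.0123]
[[0.0388 0.2952]
 [0.0578 0.2904]
 [0.0773 0.2854]
 [0.097  0.2797]
 [0.1159 0.2743]]
tilt 0.2657113593812107 pitch mm [19.6376 20.1059 20.4926 19.6606]
```

View pics/s9.png

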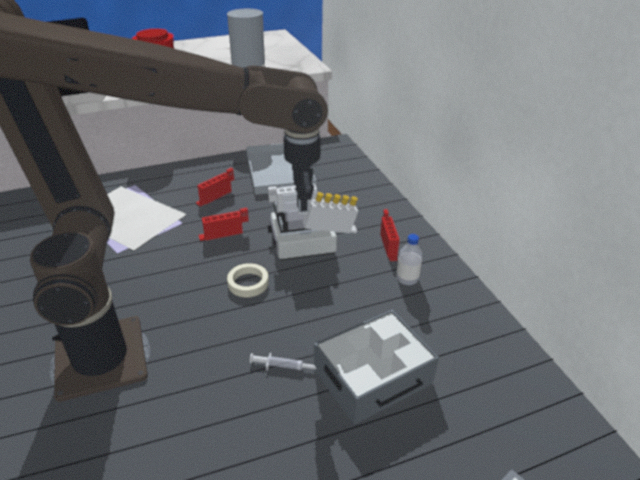

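arm_command([
  [[1,0,0,0],[2.5,0,0,0],[2.5,0,0,0],[2.5,0,0,0],[2.5,0,0,0],[2.5,0,0,0],[2.5,0,0,0],[1.5,0,0,0],[0.7,0,0,0],[0,0,0,0]],
])

```text
time: 13.3
eef_pos: [0.4898, 0.0301, 0.0853]
tcp_rot: [0.05, 0.705, -0.05, 0.705]
contact_force: [-0.1, 0.4, -1.4]
opening: 0.127
```

```bash
python3 - <<'E'
from h import *
st=sensors.get_state()
print(st["time"],st["eef_pos"],st["opening"],st["contact_force"],st["wrist_torque"])
im=optics.read_camera("side"); tiltside(st,im);cv2.imwrite("pics/s10.png",cv2.resize(im[180:330,260:460],None,fx=4,fy=4,interpolation=cv2.INTER_CUBIC))
E
```

```text
13.3 [0.4898 0.0301 0.0853] 0.12679466147733193 [-0.1008  0.4107 -1.4423] [0.0308 0.0782 0.0058]
[[0.0574 0.1103]
 [0.0963 0.0986]
 [0.1156 0.0936]]
tilt 0.28137597469702236 pitch mm [40.5852 19.984 ]
```

View pics/s10.png

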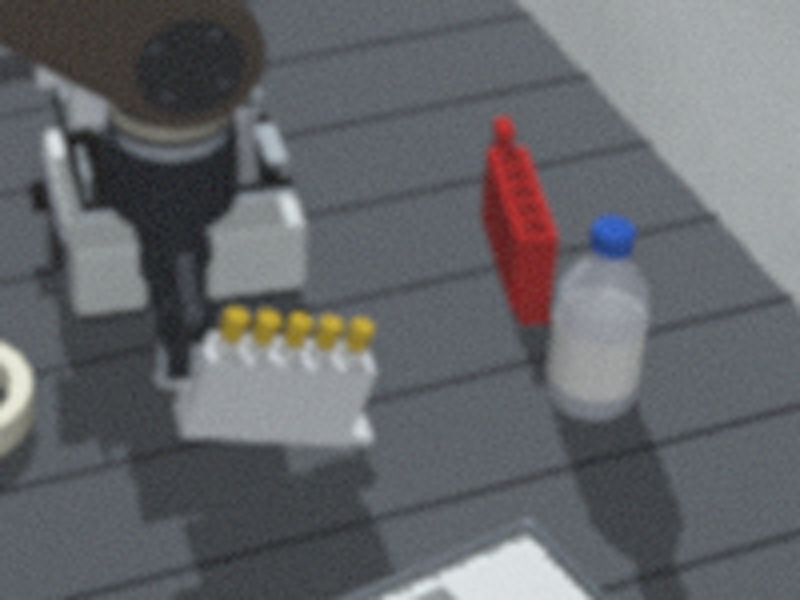

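arm_command([
  [[0,0,0,0],[0.4,0,0,0],[0.3,0,-0.1,0],[0.3,0,-0.22,0],[0.3,0,-0.21,0],[0.3,0,-0.2,0],[0.3,0,-0.19,0],[0.3,0,-0.18,0],[0,0,0,0]],
], grip_force=20)

```text
time: 14.48
eef_pos: [0.4799, 0.0314, 0.0647]
tcp_rot: [0.05, 0.704, -0.05, 0.706]
contact_force: [-3.7, 0.9, 6.6]
opening: 0.124
```

```bash
python3 - <<'E'
from h import *
st=sensors.get_state()
print(st["time"],st["eef_pos"],st["opening"],st["contact_force"],st["wrist_torque"])
im=optics.read_camera("side"); tiltside(st,im);cv2.imwrite("pics/s11.png",cv2.resize(im[180:330,260:460],None,fx=4,fy=4,interpolation=cv2.INTER_CUBIC))
E
```

```text
14.475 [0.4799 0.0314 0.0647] 0.12394113693724301 [-3.6989  0.8684  6.5883] [-0.0348 -0.057  -0.0314]
[[0.0377 0.0984]
 [0.0572 0.094 ]
 [0.077  0.0906]
 [0.0959 0.0862]
 [0.1161 0.0811]]
tilt 0.2136481907406163 pitch mm [20.0016 20.0418 19.4017 20.8833]
```

View pics/s11.png

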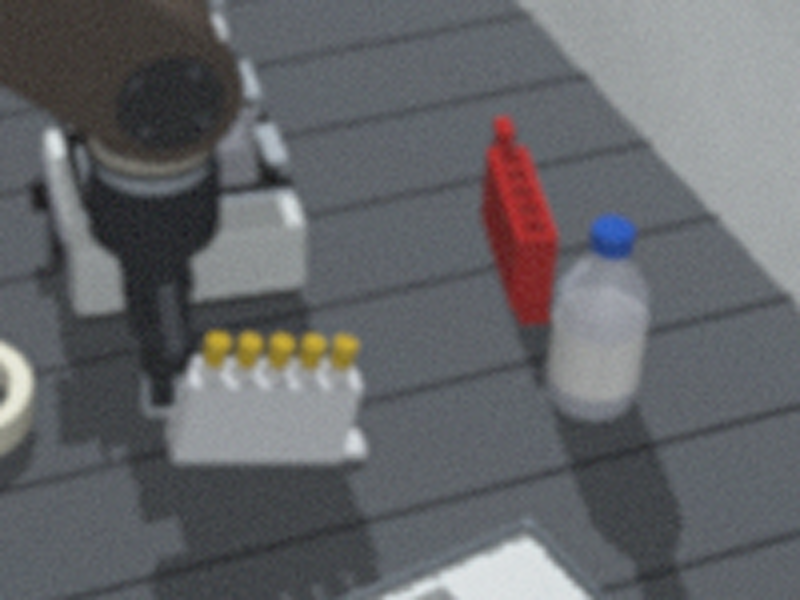

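arm_command([
  [[0,0,0,0],[0,0,0,0],[0,0,0,0]],
], grip=0.8, grip_force=20)

```text
time: 14.9
eef_pos: [0.4799, 0.0314, 0.0648]
tcp_rot: [0.05, 0.704, -0.05, 0.706]
contact_force: [-3.2, -0.6, 5.3]
opening: 0.124
```

```bash
python3 - <<'E'
from h import *
st=sensors.get_state()
print(st["time"],st["eef_pos"],st["opening"],st["contact_force"],st["wrist_torque"])
im=optics.read_camera("side"); tiltside(st,im)
E
```

```text
14.9 [0.4799 0.0314 0.0648] 0.12446847555531863 [-3.2194 -0.647   5.2559] [-0.0335 -0.0369  0.0088]
[[0.0376 0.0985]
 [0.0574 0.0941]
 [0.077  0.0906]
 [0.0959 0.0865]
 [0.1165 0.0818]]
tilt 0.20570661827668324 pitch mm [20.3557 19.8671 19.3671 21.1159]
```

arm_command([
  [[0,0,-0.2,0],[0.25,0,-0.2,0],[0.25,0,-0.18,0],[0.25,0,-0.17,0],[0.25,0,-0.16,0],[0.25,0,-0.15,0],[0,0,0,0]],
])

```text
time: 15.82
eef_pos: [0.4681, 0.033, 0.0506]
tcp_rot: [0.05, 0.705, -0.05, 0.705]
contact_force: [2.0, -1.1, 2.4]
opening: 0.126
```

```bash
python3 - <<'E'
from h import *
st=sensors.get_state()
print(st["time"],st["eef_pos"],st["opening"],st["contact_force"],st["wrist_torque"])
im=optics.read_camera("side"); tiltside(st,im);cv2.imwrite("pics/s12.png",cv2.resize(im[180:330,260:460],None,fx=4,fy=4,interpolation=cv2.INTER_CUBIC))
E
```

```text
15.825 [0.4681 0.033  0.0506] 0.1260904941622027 [ 2.0434 -1.0865  2.3639] [-0.0988 -0.9484  0.0515]
[[0.0362 0.0882]
 [0.0565 0.0863]
 [0.0757 0.0846]
 [0.0953 0.0833]
 [0.1156 0.0807]]
tilt 0.09034782156337409 pitch mm [20.3391 19.3414 19.6151 20.4977]
```

View pics/s12.png

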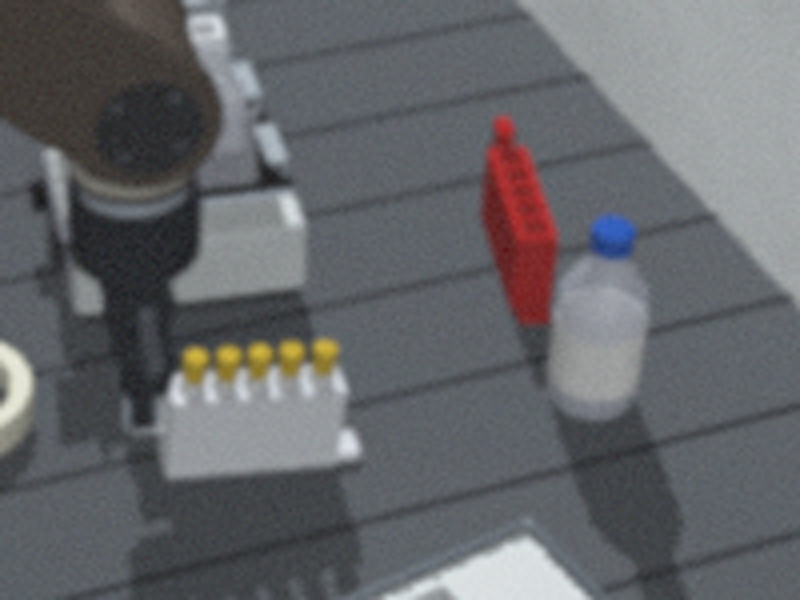

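arm_command([
  [[0.25,0,-0.05,0],[0.25,0,-0.1,0],[0.25,0,-0.12,0],[0.15,0,-0.1,0],[0,0,0,0]],
])

```text
time: 16.5
eef_pos: [0.4638, 0.0337, 0.0415]
tcp_rot: [0.05, 0.706, -0.05, 0.705]
contact_force: [-3.5, 0.5, 5.4]
opening: 0.128
```

```bash
python3 - <<'E'
from h import *
st=sensors.get_state()
print(st["time"],st["eef_pos"],st["opening"],st["contact_force"],st["wrist_torque"])
im=optics.read_camera("side"); tiltside(st,im);cv2.imwrite("pics/s13.png",cv2.resize(im[180:330,260:460],None,fx=4,fy=4,interpolation=cv2.INTER_CUBIC))
E
```

```text
16.5 [0.4638 0.0337 0.0415] 0.1282543353817372 [-3.4717  0.5489  5.3928] [-0.0418 -0.2901  0.025 ]
[[0.0338 0.0813]
 [0.054  0.0811]
 [0.0742 0.0805]
 [0.0942 0.0799]
 [0.1141 0.079 ]]
tilt 0.02890560725327647 pitch mm [20.1346 20.1954 20.0529 19.8756]
```

View pics/s13.png

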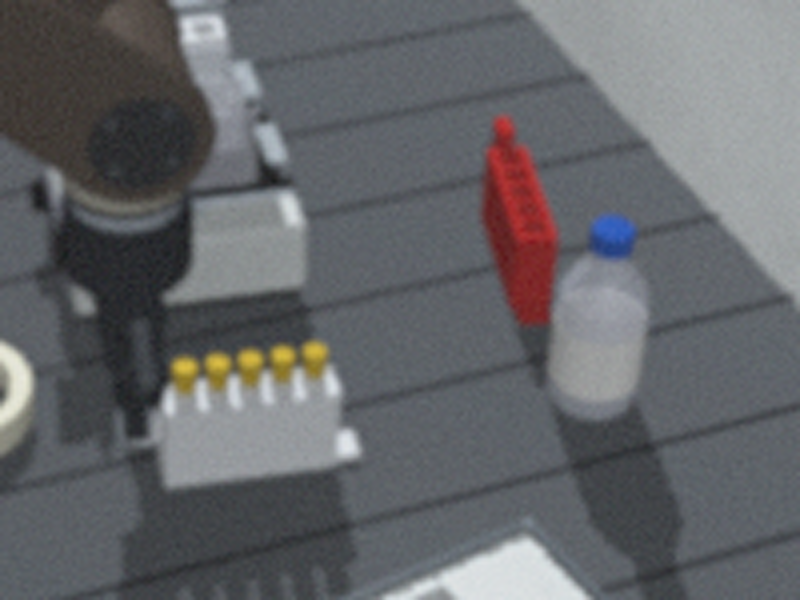

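arm_command([
  [[0.2,0,-0.12,0],[0.15,0,-0.1,0],[0,0,-0.1,0],[0,0,0,0]],
])

```text
time: 17.05
eef_pos: [0.4629, 0.0338, 0.0395]
tcp_rot: [0.05, 0.704, -0.051, 0.706]
contact_force: [0.4, 0.4, 7.9]
opening: 0.128
```

```bash
python3 - <<'E'
from h import *
st=sensors.get_state()
print(st["time"],st["eef_pos"],st["opening"],st["contact_force"],st["wrist_torque"])
im=optics.read_camera("side"); tiltside(st,im)
E
```

```text
17.05 [0.4629 0.0338 0.0395] 0.12776774034697186 [0.356  0.3746 7.9487] [-0.0411 -0.4624 -0.0123]
[[0.0337 0.0799]
 [0.054  0.0796]
 [0.0742 0.0794]
 [0.0942 0.0799]
 [0.1136 0.0791]]
tilt 0.006284845009743652 pitch mm [20.3365 20.1179 20.0995 19.3734]
```

arm_command([
  [[-0.1,0,0,0],[0,0,0,0],[0,0,0,0],[0,0,0,0],[0,0,0,0]],
], grip=5.0)

```text
time: 17.73
eef_pos: [0.4613, 0.034, 0.0392]
tcp_rot: [0.05, 0.705, -0.05, 0.705]
contact_force: [0.3, 1.1, 0.6]
opening: 0.586
```

```bash
python3 - <<'E'
from h import *
st=sensors.get_state()
print(st["time"],st["eef_pos"],st["opening"],st["contact_force"],st["wrist_torque"])
im=optics.read_camera("side"); tiltside(st,im);cv2.imwrite("pics/s14.png",cv2.resize(im[180:330,260:460],None,fx=4,fy=4,interpolation=cv2.INTER_CUBIC))
E
```

```text
17.725 [0.4613 0.034  0.0392] 0.5860601241062001 [0.28   1.1088 0.6448] [-0.0238  0.0056 -0.0333]
[[0.0354 0.0799]
 [0.0555 0.0796]
 [0.0752 0.0797]
 [0.0953 0.0796]
 [0.1149 0.0792]]
tilt 0.007306017161985021 pitch mm [20.1547 19.638  20.1475 19.6176]
```

View pics/s14.png

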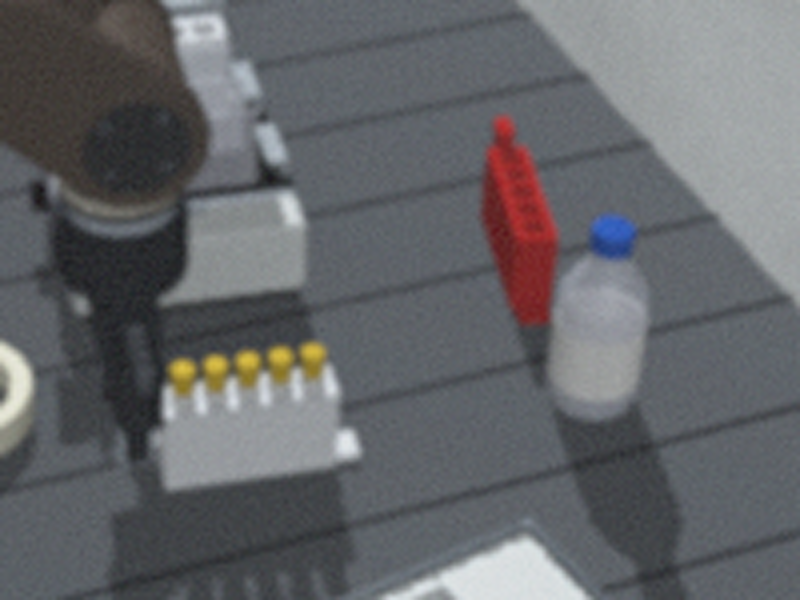

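arm_command([
  [[-1,0,0,0],[-3,0,0,0],[-4,0,0,0],[-4,0,0,0],[-4,0,0,0],[-1.5,0,0,0],[0,0,0,0]],
], grip=8.5)

```text
time: 18.65
eef_pos: [0.4619, 0.0339, 0.2152]
tcp_rot: [0.05, 0.705, -0.051, 0.706]
contact_force: [-0.7, -0.1, -0.9]
opening: 0.995
```

```bash
python3 - <<'E'
from h import *
st=sensors.get_state(); im=optics.read_camera("wrist"); cv2.imwrite("pics/w15.png",im)
print(st["time"],st["eef_pos"],st["opening"])
im=optics.read_camera("top"); cv2.imwrite("pics/t15.png",im)
for a,c,p in caps("top",im,z=.085): print(a,np.round(c,1),p)
E
```

```text
18.65 [0.4619 0.0339 0.2152] 0.9948697332646317
22 [226.1 352.9] [0.5722 0.0177 0.085 ]
17 [232.7 351.9] [0.5538 0.0204 0.085 ]
```

View pics/w15.png

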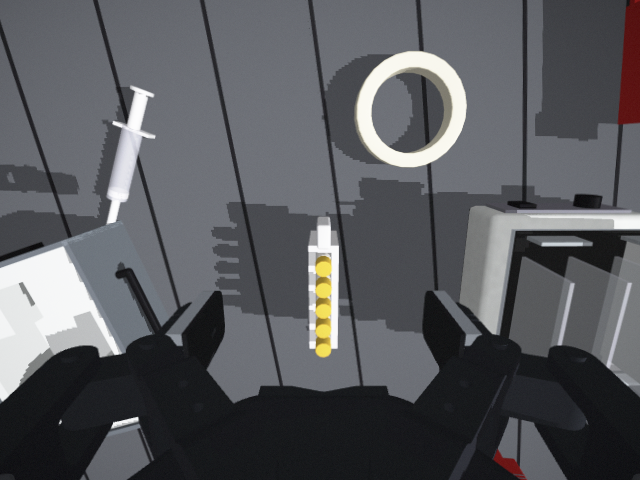

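View pics/t15.png

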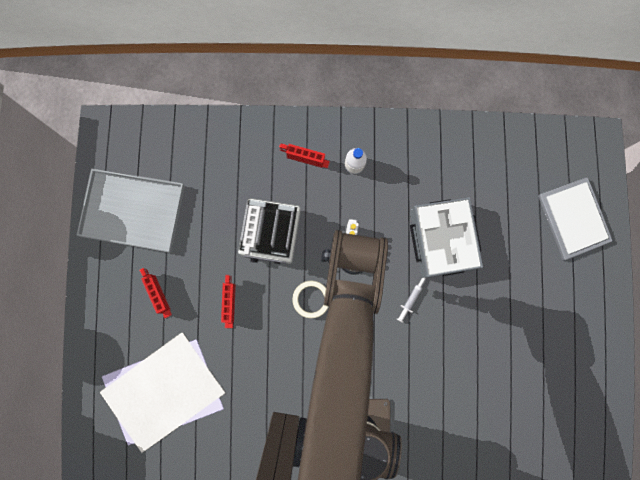

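```bash
python3 - <<'E'
from h import *
st=sensors.get_state(); Rm=rows(st)
for rc in [(266.5,323.3),(290,323.3),(310,323.3),(330.5,323),(350.5,323)]:
    p=plane("wrist",rc,.085,st); print(p, (p-st["eef_pos"])@Rm)
im=cv2.imread("pics/top1.png"); 
g=cv2.cvtColor(im,cv2.COLOR_BGR2GRAY)[190:285,400:495]
m=(g>200).astype(np.uint8)
m=cv2.morphologyEx(m,cv2.MORPH_OPEN,np.ones((2,2)))
k,l,s,c=cv2.connectedComponentsWithStats(m); i=1+np.argmax(s[1:,4]); print(s[i])
pts=np.argwhere(l==i)+[190,400]
# foam outer: min area rect in world at z=.079
hull=cv2.convexHull(pts.astype(np.int32))[:,0]
W=np.array([plane("top",h,.079)[:2] for h in hull]).astype(np.float32)*1000
r=cv2.minAreaRect(W); print(r)
E
```

```text
[0.4901 0.0303 0.085 ] [0.1275 0.0005 0.0302]
[0.5115 0.0273 0.085 ] [0.1274 0.0005 0.0518]
[0.5303 0.0246 0.085 ] [0.1274 0.0005 0.0708]
[0.5503 0.0214 0.085 ] [0.1273 0.0003 0.091 ]
[0.5706 0.0185 0.085 ] [0.1273 0.0003 0.1115]
[  19   11   62   74 2451]
((544.8983764648438, -252.6858367919922), (189.2693634033203, 148.53671264648438), 9.599053382873535)
```

arm_command([
  [[0,0.05,2,0],[0,0,2.4,0],[0,0,2.4,0],[2,0,0,0],[3,0,0,0],[3,0,0,0],[3,0,0,0],[3,0,0,0],[2.5,0,0,0],[1.5,0,0,0],[1,0,0,0],[0,0,0,0]],
])

```text
time: 20.25
eef_pos: [0.5284, 0.0248, 0.0236]
tcp_rot: [0.05, 0.706, -0.05, 0.705]
contact_force: [0.9, 0.1, 0.4]
opening: 0.995
```

```bash
python3 - <<'E'
from h import *
st=sensors.get_state(); im=optics.read_camera("wrist"); cv2.imwrite("pics/w16.png",im)
print(st["time"],st["eef_pos"],st["opening"],st["contact_force"])
im=optics.read_camera("side"); tiltside(st,im);cv2.imwrite("pics/s16.png",cv2.resize(im[180:330,260:460],None,fx=4,fy=4,interpolation=cv2.INTER_CUBIC))
E
```

```text
20.25 [0.5284 0.0248 0.0236] 0.9949887067063707 [0.9087 0.1239 0.3647]
[[-0.0323  0.0795]
 [-0.0133  0.077 ]
 [ 0.032   0.0806]
 [ 0.0475  0.0787]]
tilt -0.011630981166369679 pitch mm [19.2054 45.4389 15.555 ]
```

View pics/s16.png

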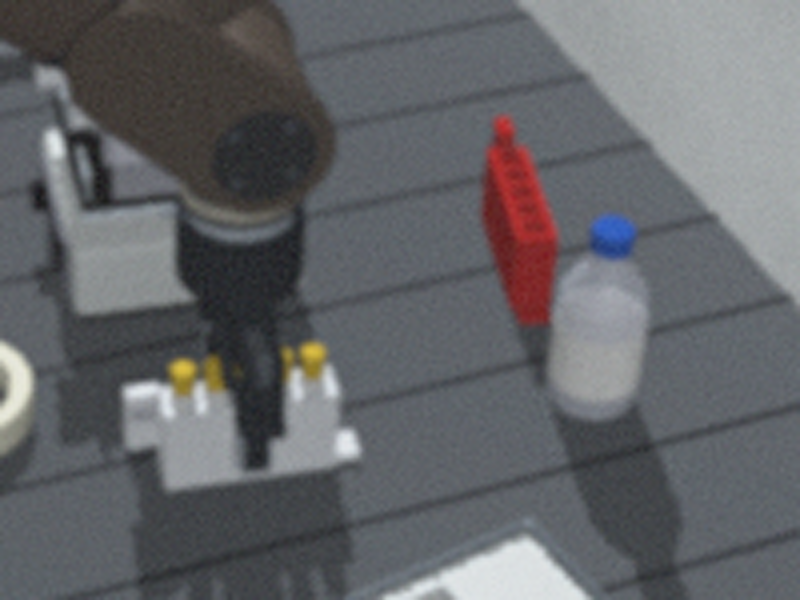

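View pics/w16.png

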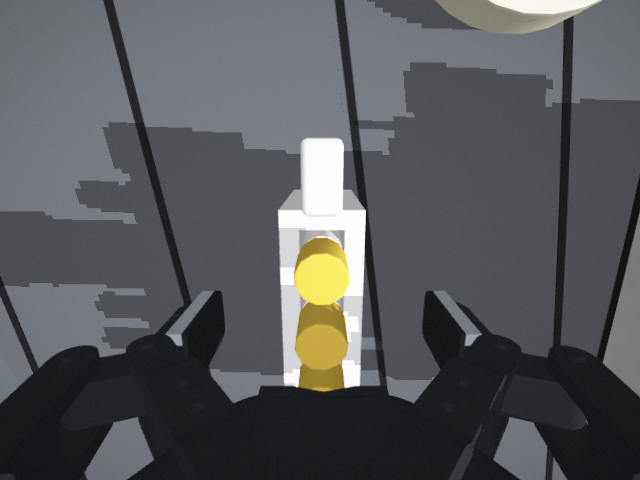

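arm_command([
  [[0,0,0,0],[0,0,0,0],[0,0,0,0],[0,0,0,0],[0,0,0,0],[0,0,0,0]],
], grip=1.5, grip_force=40)

```text
time: 21.1
eef_pos: [0.5292, 0.0247, 0.0247]
tcp_rot: [0.05, 0.705, -0.05, 0.705]
contact_force: [-0.1, 0.3, 4.1]
opening: 0.321
```

arm_command([
  [[-0.5,0,0,0],[-1.5,0,0,0],[-2.5,0,0,0],[-3,0,0,0],[-3,0,0,0],[-3,0,0,0],[-3,0,0,0],[0,0,0,0]],
])

```text
time: 22.1
eef_pos: [0.5306, 0.0246, 0.1928]
tcp_rot: [0.05, 0.703, -0.051, 0.708]
contact_force: [-0.7, 0.7, -0.9]
opening: 0.319
```

```bash
python3 - <<'E'
from h import *
st=sensors.get_state()
print(st["time"],st["eef_pos"],st["opening"],st["contact_force"],st["wrist_torque"])
im=optics.read_camera("side"); tiltside(st,im);cv2.imwrite("pics/s17.png",cv2.resize(im[130:280,240:440],None,fx=4,fy=4,interpolation=cv2.INTER_CUBIC))
E
```

```text
22.1 [0.5306 0.0246 0.1928] 0.3188096984818669 [-0.7376  0.6678 -0.8741] [0.0347 0.0094 0.0894]
[[-0.0315  0.2464]
 [-0.0131  0.2441]
 [ 0.0305  0.2492]
 [ 0.0481  0.2476]]
tilt -0.038342336846538295 pitch mm [18.6203 43.8509 17.713 ]
```

View pics/s17.png

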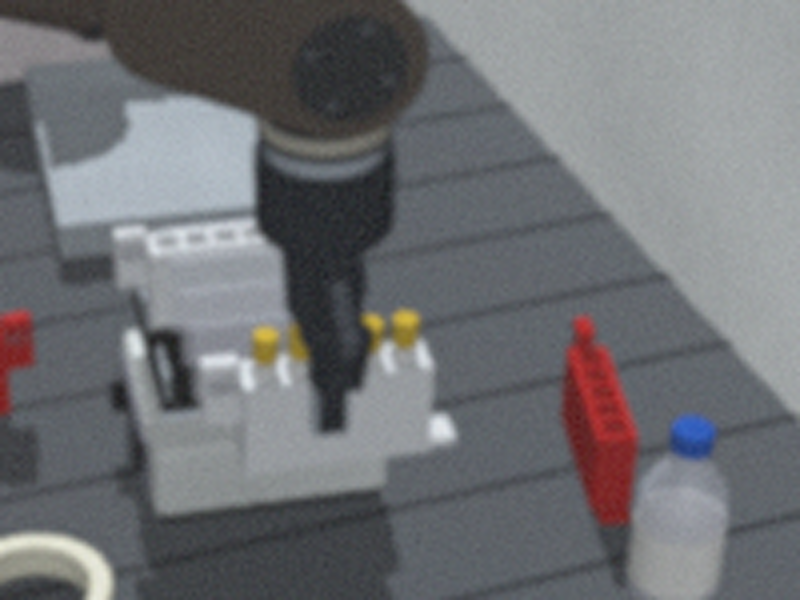

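arm_command([
  [[0,-1.2,0.2,0],[0,-2.5,0.5,0],[0,-3,0.6,0],[0,-3,0.6,0],[0,-3,0.6,0],[0,-3,0.6,0],[0,-3,0.6,0],[0,-3,0.6,0],[0,-3,0.6,0],[0,-2,0.5,0],[0,-0.5,0.1,-0.05],[0,0,0,-0.1],[0,0,0,-0.1],[0,0,0,-0.062],[0,0,0,0]],
])

```text
time: 24.02
eef_pos: [0.5441, -0.2522, 0.1882]
tcp_rot: [-0.059, 0.705, 0.06, 0.704]
contact_force: [-0.1, 0.2, -0.7]
opening: 0.324
```

```bash
python3 - <<'E'
from h import *
st=sensors.get_state(); im=optics.read_camera("wrist"); cv2.imwrite("pics/w18.png",im)
print(st["time"],st["eef_pos"],st["opening"],st["contact_force"]); print(rows(st))
im=optics.read_camera("side"); tiltside(st,im);cv2.imwrite("pics/s18.png",cv2.resize(im[220:430,260:460],None,fx=2.8,fy=2.8,interpolation=cv2.INTER_CUBIC))
E
```

```text
24.025 [ 0.5441 -0.2522  0.1882] 0.3237955924076353 [-0.0977  0.2422 -0.7265]
[[-0.0017 -0.1677  0.9858]
 [ 0.0012  0.9858  0.1677]
 [-1.      0.0015 -0.0015]]
[[-0.0338  0.2413]
 [-0.0129  0.2404]
 [ 0.0513  0.2404]]
tilt 0.008785694188217643 pitch mm [20.8766 64.2083]
```

View pics/s18.png

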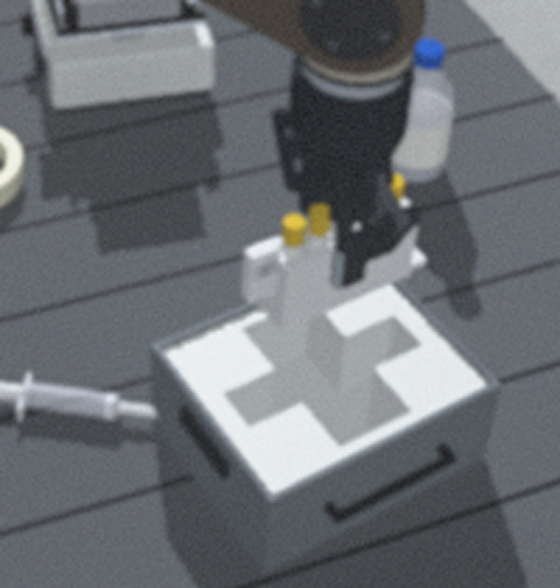

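View pics/w18.png

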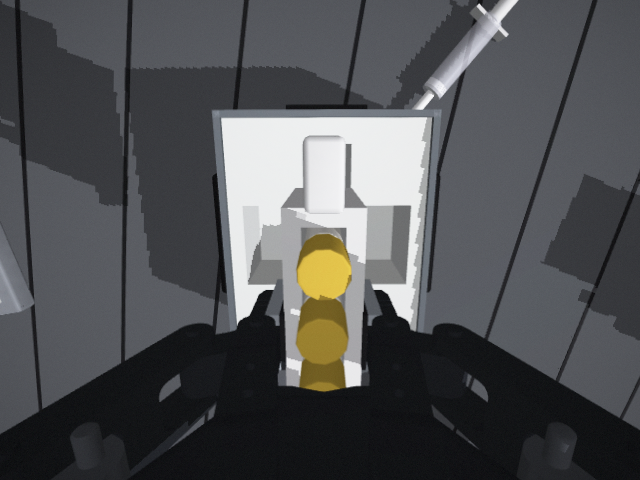

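```bash
python3 - <<'E'
from h import *
st=sensors.get_state(); Rm=rows(st)
im=cv2.imread("pics/w18.png"); cv2.imwrite("pics/c18.png",cv2.resize(im[95:345,195:455],None,fx=2.3,fy=2.3,interpolation=cv2.INTER_CUBIC))
def t(rc,z):
    return ((plane("wrist",rc,z,st)-st["eef_pos"])@Rm)[1:]*1000
for rc in [(207,243),(207,410),(283,248),(283,408),(118,220),(118,434),(325,231),(325,417)]: print("foam",rc,t(rc,.079))
for rc in [(110,213),(110,441)]: print("shell",rc,t(rc,.083))
zc=.1882-.0247+.085
print("cap",t((261,323.5),zc)); 
print("tab",t((137,325),zc-.013))
E
```

```text
foam (207, 243) [-60.4567 -23.7005]
foam (207, 410) [ 66.0666 -23.7785]
foam (283, 248) [-60.2235  38.023 ]
foam (283, 408) [68.6582 37.9749]
foam (118, 220) [-73.0836 -87.5622]
foam (118, 434) [ 79.0235 -87.6939]
foam (325, 231) [-76.7082  75.7369]
foam (325, 417) [78.7905 75.6801]
shell (110, 213) [-76.4154 -92.5125]
shell (110, 441) [ 82.2427 -92.6532]
cap [  0.419  -37.8022]
tab [  0.8047 -68.8812]
```

View pics/c18.png

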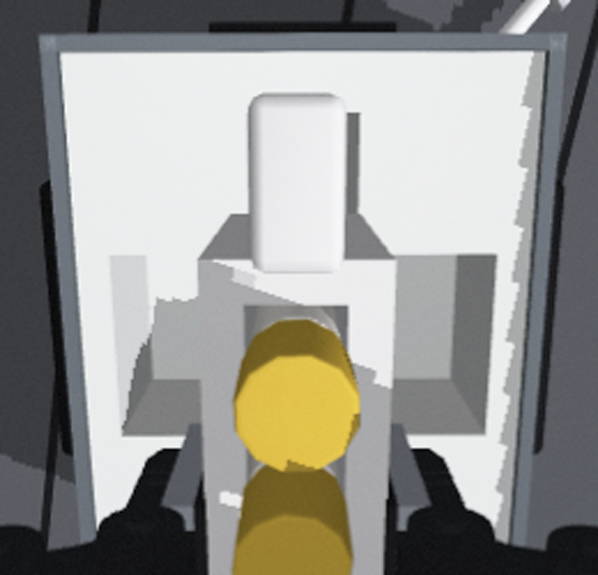

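```bash
cat >> h.py <<'E'
def boxw(x0,x1,y0,y1,z):
    return np.array([[x0,y0,z],[x1,y0,z],[x1,y1,z],[x0,y1,z],[x0,y0,z]])
def dense(P): return np.vstack([np.linspace(P[i],P[i+1],12) for i in range(len(P)-1)])
def draw(im,n,polys,c,yaw,org,col,st,off,s):
    Rz=R.from_euler("z",yaw).as_matrix()
    for P in polys:
        uv=proj(n,dense(P)@Rz.T+org,st); uv=((uv+0.5-np.array(off))*s).astype(int)
        cv2.polylines(im,[uv.reshape(-1,1,2)],False,col,1)
CROSS=[np.array([[-77,-18],[-32,-18],[-32,-64],[32,-64],[32,-18],[77,-18],[77,18],[32,18],[32,64],[-32,64],[-32,18],[-77,18],[-77,-18]])/1e3]
def cross(z): return [np.c_[CROSS[0],np.full(13,z)]]
CARR=[boxw(-.1,.1,-.08,.08,.083)]+cross(.079)
RACK=[boxw(-.051,.057,-.014,.014,.06),boxw(-.073,-.051,-.006,.006,.072)]+[np.c_[-.037+.02*i+.0065*np.cos(np.linspace(0,6.3,20)),.0065*np.sin(np.linspace(0,6.3,20)),np.full(20,.085)] for i in range(5)]
E
cat > ov.py <<'E'
from h import *
import sys
def overlay(n,im,st,crop,s,out,carr,rack):
    r0,r1,c0,c1=crop
    o=cv2.resize(im[r0:r1,c0:c1],None,fx=s,fy=s,interpolation=cv2.INTER_CUBIC)
    if carr is not None: draw(o,n,CARR,None,carr[2],np.array([carr[0],carr[1],0]),(0,0,255),st,(c0,r0),s)
    if rack is not None: draw(o,n,RACK,None,rack[3],np.array(rack[:3]),(0,160,0),st,(c0,r0),s)
    cv2.imwrite(out,o)
E
python3 - <<'E'
from ov import *
st=sensors.get_state(); Rm=rows(st)
yaw=.1677
w=cv2.imread("pics/w18.png")
def P(dy,dz,z): 
    p=st["eef_pos"]+Rm[:,1]*dy+Rm[:,2]*dz; return [p[0],p[1],z]
c=P(.003,.0073,0); r=P(.0005,.002,.1635)+[yaw]
overlay("wrist",w,st,(95,345,195,455),2.3,"pics/o18w.png",(c[0],c[1],yaw),r)
s=optics.read_camera("side")
overlay("side",s,st,(220,430,260,460),2.8,"pics/o18s.png",(c[0],c[1],yaw),r)
t=cv2.imread("pics/top1.png")
overlay("top",t,st,(180,280,400,490),5.5,"pics/o18t.png",(c[0],c[1],yaw),None)
print(c)
E
```

```text
[np.float64(0.5509864238569797), np.float64(-0.24803504895076706), 0]
```

View pics/o18w.png

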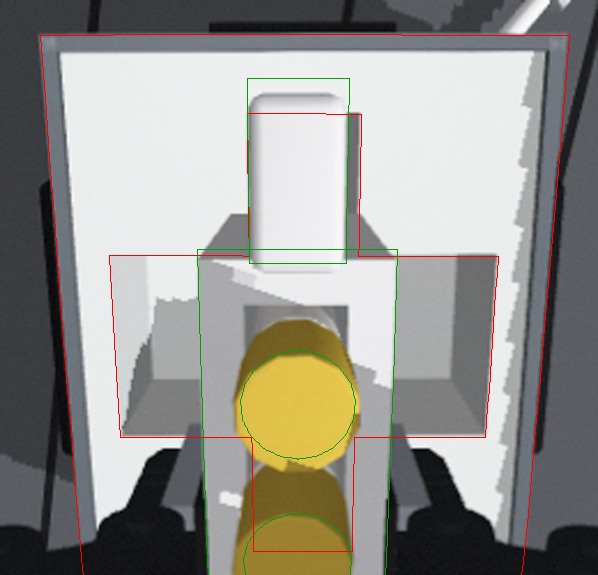

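View pics/o18s.png

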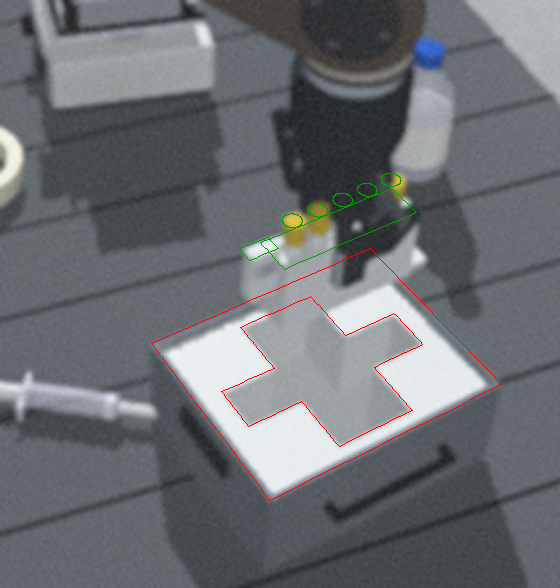

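View pics/o18t.png

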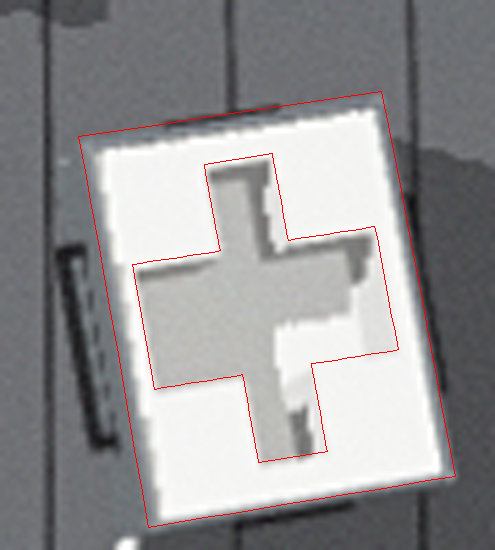

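arm_command([
  [[0,0.25,0.35,0],[1,0,0,0],[2,0,0,0],[2,0,0,0],[1.6,0,0,0],[1,0,0,0],[0,0,0,0],[0,0,0,0]],
])

```text
time: 25.18
eef_pos: [0.5482, -0.2496, 0.1141]
tcp_rot: [-0.06, 0.704, 0.059, 0.705]
contact_force: [-0.6, -0.1, -1.7]
opening: 0.322
```

```bash
python3 - <<'E'
from ov import *
st=sensors.get_state(); Rm=rows(st)
w=optics.read_camera("wrist"); s=optics.read_camera("side")
print(st["time"],st["eef_pos"],st["contact_force"],Rm)
yaw=np.arctan2(Rm[1,2],Rm[0,2])
p=st["eef_pos"]+Rm[:,1]*.0005+Rm[:,2]*.0033
r=[p[0],p[1],p[2]-.0247,yaw]
print(r)
for i,c in enumerate([(.551,-.248,.1677)]):
  overlay("wrist",w,st,(75,345,190,460),2.2,f"pics/o19w.png",c,r)
  overlay("side",s,st,(250,430,290,450),3.5,f"pics/o19s.png",c,r)
E
```

```text
25.175 [ 0.5482 -0.2496  0.1141] [-0.5649 -0.1388 -1.7453] [[ 0.0013 -0.1684  0.9857]
 [-0.0009  0.9857  0.1684]
 [-1.     -0.0011  0.0011]]
[np.float64(0.5513342596460356), np.float64(-0.2485636405799867), np.float64(0.08938628662907538), np.float64(0.16919509167584323)]
```

View pics/o19w.png

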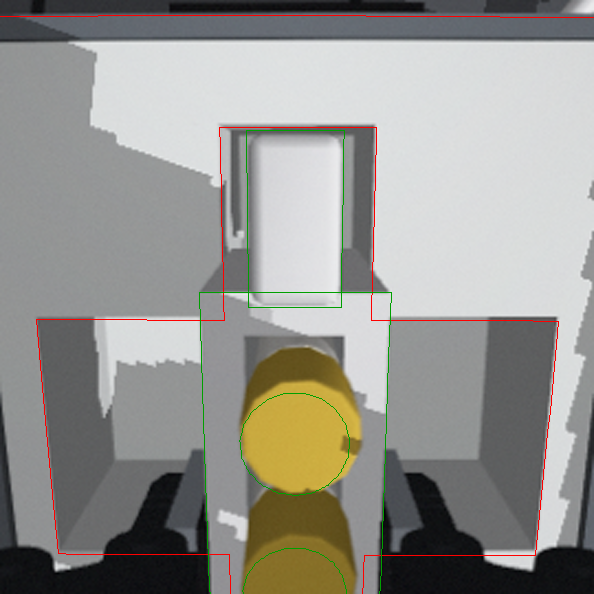

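View pics/o19s.png

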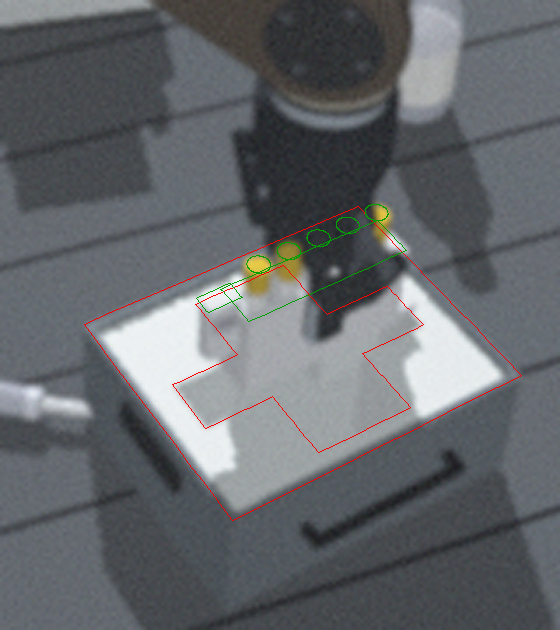

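arm_command([
  [[0.5,0.05,0,0],[0.8,0,0,0],[0.8,0,0,0],[0.8,0,0,0],[0.8,0,0,0],[0,0,0,0]],
])

```text
time: 26.02
eef_pos: [0.5469, -0.2483, 0.0751]
tcp_rot: [-0.059, 0.705, 0.06, 0.704]
contact_force: [-0.1, 0.4, -1.6]
opening: 0.321
```

```bash
python3 - <<'E'
from ov import *
st=sensors.get_state(); Rm=rows(st)
w=optics.read_camera("wrist"); s=optics.read_camera("side")
print(st["time"],st["eef_pos"],st["contact_force"],st["wrist_torque"],Rm[:,0])
yaw=np.arctan2(Rm[1,2],Rm[0,2])
p=st["eef_pos"]+Rm[:,1]*.0005+Rm[:,2]*.0033
r=[p[0],p[1],p[2]-.0247,yaw]
overlay("wrist",w,st,(75,345,190,460),2.2,f"pics/o20w.png",(.551,-.248,.1677),r)
E
```

```text
26.025 [ 0.5469 -0.2483  0.0751] [-0.1009  0.3801 -1.574 ] [-0.037   0.0559  0.035 ] [-0.0018  0.0012 -1.    ]
```

View pics/o20w.png

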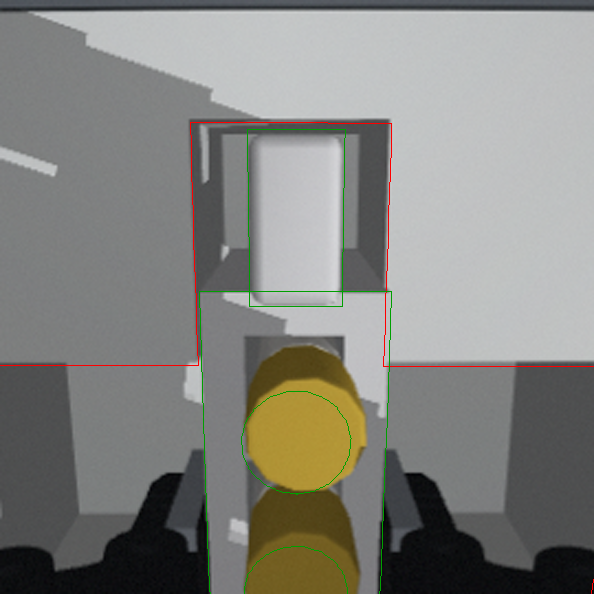

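arm_command([
  [[0.6,-0.1,0,0],[0.8,0,0,0],[0.8,0,0,0],[0.6,0,0,0],[0.4,0,0,0],[0,0,0,0]],
])

```text
time: 26.88
eef_pos: [0.5475, -0.2496, 0.0438]
tcp_rot: [-0.06, 0.705, 0.06, 0.704]
contact_force: [0.5, -0.2, -2.2]
opening: 0.321
```

```bash
python3 - <<'E'
from ov import *
st=sensors.get_state(); Rm=rows(st)
print(st["time"],st["eef_pos"],st["contact_force"],st["wrist_torque"],Rm[:,0])
E
```

```text
26.875 [ 0.5475 -0.2496  0.0438] [ 0.5491 -0.1775 -2.1637] [-0.0082 -0.0199  0.0166] [-0.0007  0.0005 -1.    ]
```

arm_command([
  [[0.15,0,0,0],[0.15,0,0,0],[0.1,0,0,0],[0.1,0,0,0],[0,0,0,0]],
])

```text
time: 27.5
eef_pos: [0.5478, -0.2498, 0.0398]
tcp_rot: [-0.06, 0.705, 0.06, 0.705]
contact_force: [-1.7, -0.3, 1.1]
opening: 0.322
```

```bash
python3 - <<'E'
from ov import *
st=sensors.get_state(); Rm=rows(st)
print(st["time"],st["eef_pos"],st["contact_force"],st["wrist_torque"],Rm[:,0])
E
```

```text
27.5 [ 0.5478 -0.2498  0.0398] [-1.7242 -0.2997  1.1411] [0.1681 0.1414 0.0632] [ 0. -0. -1.]
```

arm_command([
  [[0.1,0,0,0],[0,0,0,0]],
])

```text
time: 27.75
eef_pos: [0.5478, -0.2499, 0.0397]
tcp_rot: [-0.06, 0.705, 0.06, 0.704]
contact_force: [-4.4, 1.3, 5.9]
opening: 0.323
```

arm_command([
  [[0,0,0,0],[0,0,0,0],[0,0,0,0],[0,0,0,0],[0,0,0,0]],
], grip=5.5)

```text
time: 28.38
eef_pos: [0.5477, -0.2497, 0.0382]
tcp_rot: [-0.06, 0.705, 0.06, 0.705]
contact_force: [-0.2, -0.5, -0.8]
opening: 0.644
```

```bash
python3 - <<'E'
from ov import *
st=sensors.get_state(); Rm=rows(st)
w=optics.read_camera("wrist"); s=optics.read_camera("side")
print(st["time"],st["eef_pos"],st["opening"],st["contact_force"],st["wrist_torque"],Rm[:,0])
cv2.imwrite("pics/w21.png",w)
overlay("side",s,st,(250,430,290,450),3.5,f"pics/o21s.png",(.551,-.248,.1677),(.551,-.248,.015,.1677))
E
```

```text
28.375 [ 0.5477 -0.2497  0.0382] 0.6439597445381385 [-0.2001 -0.5039 -0.7728] [0.0146 0.0825 0.0211] [-0.  0. -1.]
```

View pics/w21.png

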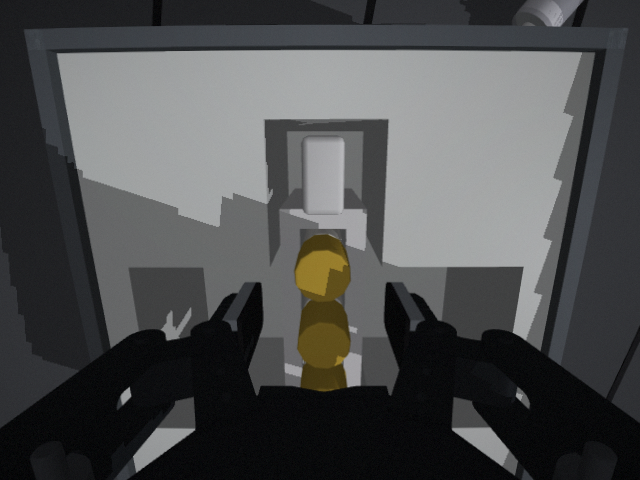

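View pics/o21s.png

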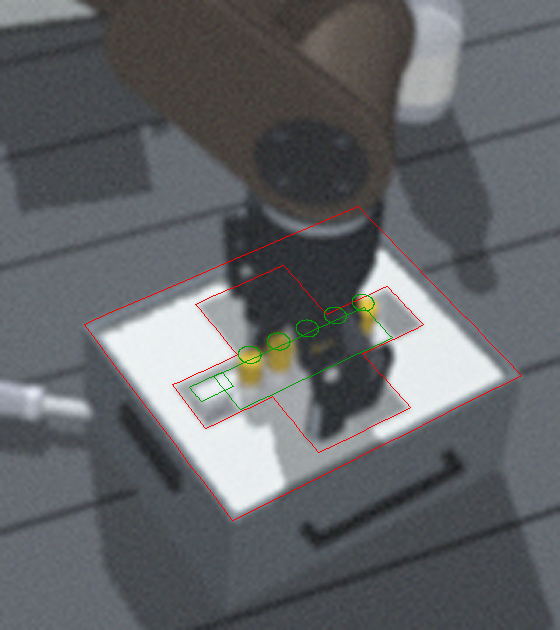

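arm_command([
  [[-1,0,0,0],[-2,0,0,0],[-3,0,0,0],[-4,0,0,0],[-4,0,0,0],[-4,0,0,0],[-2,0,-2,0],[0,0,-3,0],[0,0,-3,0],[0,0,0,0],[0,0,0,0]],
])

```text
time: 29.85
eef_pos: [0.4695, -0.2633, 0.2396]
tcp_rot: [-0.06, 0.704, 0.059, 0.705]
contact_force: [-0.3, 0.4, 0.5]
opening: 0.645
```

```bash
python3 - <<'E'
from ov import *
st=sensors.get_state(); Rm=rows(st)
w=optics.read_camera("wrist"); s=optics.read_camera("side")
print(st["time"],st["eef_pos"],st["opening"],st["contact_force"])
overlay("wrist",w,st,(90,450,180,460),1.65,f"pics/o22w.png",(.551,-.248,.1677),None)
cv2.imwrite("pics/s22f.png",s)
overlay("side",s,st,(250,430,290,450),3.3,f"pics/o22s.png",None,(.551,-.248,.015,.1677))
for a,c,p in caps("wrist",w,st,z=.100,amin=20): print(a,c,p)
E
```

```text
29.85 [ 0.4695 -0.2633  0.2396] 0.6448479191029032 [-0.294   0.4493  0.4952]
1282 [313.1381 323.1888] [ 0.5489 -0.2497  0.1   ]
```

View pics/o22w.png

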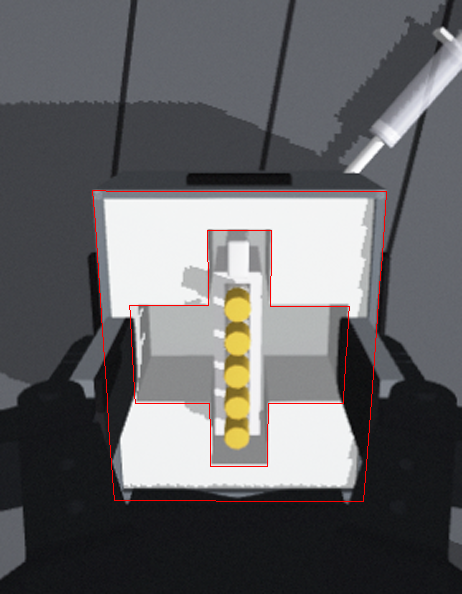

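View pics/o22s.png

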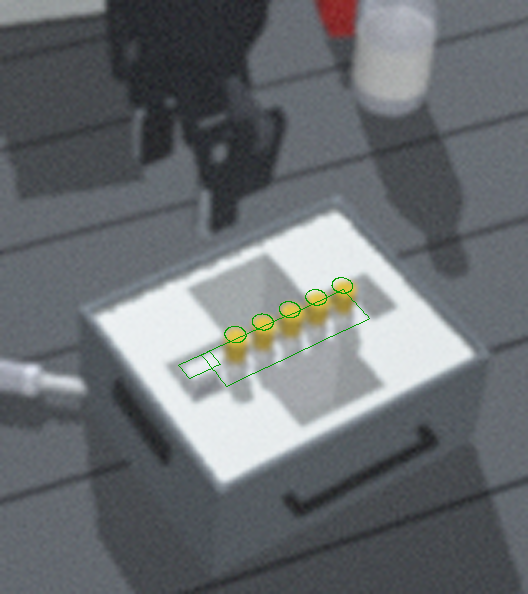

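View pics/s22f.png

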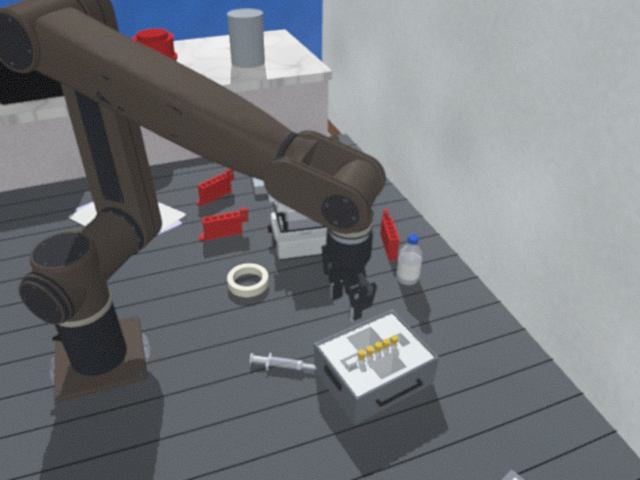

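```bash
python3 -c "
from plant import ctrl; print(ctrl.sign_off())"
```

```text
the job is handed in; nothing more can be done
None
```

I moved the loaded rack (yellow caps, right-hand bay) off the mixer to the desk and then into the transport box pocket, and handed the job in at about 30 s. The hand-in gave no verdict, so the result below rests on my own checks.

- **Off the mixer:** I gripped the end tab lightly at 20 N and lifted in an arc until the rack tilted about 0.25 rad. Early in the lift the rack rose level and its toe came up against the keeper. By my estimate from the wrist force and torque readings it pressed with roughly 1 to 2 N, against the 8 N limit. I then tightened the grip, drew the rack 27 mm forward and lifted it out.
- **On the desk:** I set the toe down first and lowered the rack flat. Let go, it measured 0.007 rad of tilt in the side view.
- **Into the pocket:** I gripped it across the middle, corrected the position against the pocket edges seen in the wrist camera, and lowered it until the force reading showed it on the floor. Then I opened the fingers and withdrew.

**Last checks:**
- The side and wrist pictures show the rack level in the pocket, within a few mm of its centre, with all five caps in place.
- The cap heights match a rack sitting on the pocket floor.
- The gripper is clear, with no contact force.
- The tape, bottle and syringe look unmoved. The arm partly hid the empty rack in the last picture, but nothing touched it on the way.

**Disagreements:**
- The top camera put the pocket about 3 to 6 mm nearer the robot than the wrist camera. I followed the wrist camera, which the side view supported.
- Just before release the wrist force read about 4 N sideways. It went away when the fingers opened.

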